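# Deburring fixture changeover: worn cassettes out, bracket clamped, fresh ones in

## Robot

A 7-joint arm with a two-finger parallel gripper is mounted at the origin on the work surface. World frame = base frame: x ahead of the robot, y to its left, z up, the work surface at z = 0. Lengths are in mm, angles in rad, forces in N, time in s.
With the tool pointing down it reaches from about 375 to 925 mm from the base axis. Payload 3.1 kg.
Tool frame: the origin (TCP) lies between the finger pads; the fingertips stand 25 mm ahead of it and the grasp point (between the pads) lies 6 mm ahead of it; z points along the fingers, y is the direction in which the jaws open and shut (so a half turn about z gives the same grasp; the last joint's range is limited). The gripper opens to 85 mm and grips with 20 to 120 N. Pads are 22 mm wide; open, the fingers measure 114 mm over their backs; the gripper's body (76 mm by 85 mm) begins 54 mm behind the grasp point. The pads swing forward as they close: fully open they stand 13 mm farther back than shut.
Start: joints at [-1.416, 0.383, 0.044, 1.598, -0.018, 1.161, -0.05], TCP at [162.552, 629.349, 222.469] pointing down, gripper open.
Joint ranges: [-2.61, 2.61], [-0.41, 2.15], [-1.48, 1.57], [0, 2.5], [-1.57, 4.71], [0.05, 1.97], [-2.85, 2.85]. Speed limits (rad/s): [2.79, 2.79, 3.14, 3.14, 3.14, 3.14, 3.14].

## Interface

Orientations are given as a rotation vector (axis times angle).
In Python, from cell import robot gives the robot as it stands. The module is installed in compiled form; this text tells all that it offers.
- The arm moves only by the shell command python3 -m creep 'ROWS' [FORCE]. ROWS is JSON, a list of rows, each an object of numbers: "tx", "ty", "tz": the shift along the tool's x, y, z in mm; "ax", "ay", "az": the turn, a rotation vector about the tool's x, y, z in degrees; "grip": the finger opening in mm, from 0 to 85.4. In form: [{"tx": .., "ty": .., "tz": .., "ax": .., "ay": .., "az": .., "grip": ..}, ...]. A call has 1 to 5 rows; each row is the pose to reach, as a shift and turn from the pose measured when the call began, along the tool's axes at that moment; what a row does not reach only later rows make up. A row lasts 1/10 s, in which the tool goes at most 50 mm and 8.59 degrees, less where a joint would pass 70% of its speed; a pose out of reach is approached as far as the arm can. A call with a gripper value outside its range is refused whole. The fingers move at their own pace and stop on an object; FORCE is the grip in N (left out, the last holds). Time passes only in rows, so rows that repeat a pose let the fingers close. It gives the time, the measured TCP pose, the force and the opening at its end, in the units of the state.
- robot.sense(): the state, without advancing time (a new reading comes with each control period).
- robot.camera(name): name is "scene" or "top" or "wrist"; returns a dict with "frame" (480x640x3 uint8, blue, green, red), "mtx" (3x3 intrinsics, pixels), "origin" and "orientation" of the camera in the world. Camera axes: x right, y up, looking along -z (the intrinsics and any distortion apply to the point x, -y, -z); pixel columns grow to the right and rows downward; lengths in mm; the calibration is good to about 2 mm. A picture is of the moment at which its call begins. There is no depth.
- robot.finish_job(): hands the job in, once; it reports no verdict.
The state is a dict: "clock": time; "joint_positions": joint angles; "qvel": joint speeds; "joint_torque": joint torques, N m; "position": TCP position; "eef_rot": TCP orientation; "contact_force": force on the tool from outside, world axes, zero at the start; "torque": the same for the moment, N m; "finger_gap": opening from 0.0 (shut) to 1.0 (fully open).
Only numpy, scipy, OpenCV 4.12 (cv2) and the standard library are available. Lean on these libraries where they do the work, as an engineer would, in place of code of your own. Each camera call takes 0.05 s, during which the arm holds its last target. There are 200 camera calls.

## Task

Change over the deburring fixture on the bench. First pull the worn cassettes, those now sitting in the tool magazine, out of their bays and stand them upright in the return tray; then clamp the T-bracket flat in the spring vice, one end pushed into the groove of one sprung jaw and the other end lowered behind the lip of the other jaw, and let the springs centre it. Last, slide every fresh cassette lying on the bench, upright, fully home into a bay of its own so that the side ball clicks into its notch and holds it; leave the spray can, hammer and mug alone.

Things in the scene. Friction and masses are not known exactly. Their poses are not given: they have to be found in the camera images.
- magazine: Fixed grey tool magazine, 96 mm deep (x), 305 mm wide (y): five walls 33 mm high along x make four bays 47 mm wide, open at the front (-x, wall ends at x = -44), no floor: cassettes slide on the bench. Lips (z 33 to 37 mm, from x = -30) reach 6 mm over each bay's sides, so cassettes go in and out only along x. Back wall face at x = +40.8, 40 mm high. Origin on the bench. Place, yaw (+-0.15) vary.
- ball0 (a joint): Travel (m) of the slippery sprung ball in the +y wall of bay 0, whose centre line is at y = -102 mm of the magazine; ball at x = 0, 13.5 mm up, 20 mm across. 0 = out, 5.5 mm into the bay. A cassette passing pushes it back 2.5 to 5.5 mm (1.5 N plus 0.5 N per mm; passing takes 5 to 15 N). Near 0 again in the notch: the cassette is held, its origin at x = 0, up to 1.5 mm off the centre line.
- ball1 (a joint): Travel (m) of the slippery sprung ball in the +y wall of bay 1, whose centre line is at y = -34 mm of the magazine; ball at x = 0, 13.5 mm up, 20 mm across. 0 = out, 5.5 mm into the bay. A cassette passing pushes it back 2.5 to 5.5 mm (1.5 N plus 0.5 N per mm; passing takes 5 to 15 N). Near 0 again in the notch: the cassette is held, its origin at x = 0, up to 1.5 mm off the centre line.
- ball2 (a joint): Travel (m) of the slippery sprung ball in the +y wall of bay 2, whose centre line is at y = 34 mm of the magazine; ball at x = 0, 13.5 mm up, 20 mm across. 0 = out, 5.5 mm into the bay. A cassette passing pushes it back 2.5 to 5.5 mm (1.5 N plus 0.5 N per mm; passing takes 5 to 15 N). Near 0 again in the notch: the cassette is held, its origin at x = 0, up to 1.5 mm off the centre line.
- ball3 (a joint): Travel (m) of the slippery sprung ball in the +y wall of bay 3, whose centre line is at y = 102 mm of the magazine; ball at x = 0, 13.5 mm up, 20 mm across. 0 = out, 5.5 mm into the bay. A cassette passing pushes it back 2.5 to 5.5 mm (1.5 N plus 0.5 N per mm; passing takes 5 to 15 N). Near 0 again in the notch: the cassette is held, its origin at x = 0, up to 1.5 mm off the centre line.
- cassette0: Fresh cassette, one of four (3 or 4 present), upright on the bench: aluminium block 80 long (x), 44 wide (y), 30 mm high, small burrs 18 mm tall at both ends, corners bevelled (ends 28 mm wide, full width 12 mm on), notch 14 mm long in the middle of both sides; half turn is alike. Black rib on top: 36 long (x), 20 wide (y), 30 to 70 mm high: grip it across y. Origin: underside centre. 0.25 kg.
- cassette1: Fresh cassette, one of four (3 or 4 present), upright on the bench: aluminium block 80 long (x), 44 wide (y), 30 mm high, small burrs 18 mm tall at both ends, corners bevelled (ends 28 mm wide, full width 12 mm on), notch 14 mm long in the middle of both sides; half turn is alike. Black rib on top: 36 long (x), 20 wide (y), 30 to 70 mm high: grip it across y. Origin: underside centre. 0.25 kg.
- cassette2: Fresh cassette, one of four (3 or 4 present), upright on the bench: aluminium block 80 long (x), 44 wide (y), 30 mm high, small burrs 18 mm tall at both ends, corners bevelled (ends 28 mm wide, full width 12 mm on), notch 14 mm long in the middle of both sides; half turn is alike. Black rib on top: 36 long (x), 20 wide (y), 30 to 70 mm high: grip it across y. Origin: underside centre. 0.25 kg.
- cassette3: Fresh cassette, one of four (3 or 4 present), upright on the bench: aluminium block 80 long (x), 44 wide (y), 30 mm high, small burrs 18 mm tall at both ends, corners bevelled (ends 28 mm wide, full width 12 mm on), notch 14 mm long in the middle of both sides; half turn is alike. Black rib on top: 36 long (x), 20 wide (y), 30 to 70 mm high: grip it across y. Origin: underside centre. 0.25 kg.
- worn0: Worn cassette, looks just like a fresh one, but starts held in bay 0 of the magazine (2 or 3 of the four worn ones are present). Sizes and grip as cassette0. To free it, pull it out along the bay (-x of the magazine) past the ball, which takes 5 to 20 N, until it is clear of the lips, some 90 mm.
- worn1: Worn cassette, looks just like a fresh one, but starts held in bay 1 of the magazine (2 or 3 of the four worn ones are present). Sizes and grip as cassette0. To free it, pull it out along the bay (-x of the magazine) past the ball, which takes 5 to 20 N, until it is clear of the lips, some 90 mm.
- worn2: Worn cassette, looks just like a fresh one, but starts held in bay 2 of the magazine (2 or 3 of the four worn ones are present). Sizes and grip as cassette0. To free it, pull it out along the bay (-x of the magazine) past the ball, which takes 5 to 20 N, until it is clear of the lips, some 90 mm.
- worn3: Worn cassette, looks just like a fresh one, but starts held in bay 3 of the magazine (2 or 3 of the four worn ones are present). Sizes and grip as cassette0. To free it, pull it out along the bay (-x of the magazine) past the ball, which takes 5 to 20 N, until it is clear of the lips, some 90 mm.
- tray: Open dark steel return tray on the bench, fixed, 220 mm long (x), 130 mm wide (y), 35 mm high, walls and floor 5 mm. Origin: centre of its underside. Three cassettes fit side by side across it (lying along its y).
- bracket: Aluminium T-bracket: plate 130 mm long (x), 80 mm wide (y), 6 mm thick, with an upright web in its middle, 50 mm long (x), 10 mm thick (y), up to 46 mm above the underside: take it by the web, across y. Origin: centre of the underside. A half turn makes no difference. About 0.3 kg. Starts flat on the bench, web up.
- vice: Fixed spring vice: blue base 236 mm long (x), 110 mm wide (y), end cheeks 36 mm high. Origin: centre of the base, on the bench. Dark jaws 100 mm wide (y) at +x (far from the robot) and -x (near), sprung inward. Clamped, the bracket lies level along x, underside 30 mm above the bench, origin over this origin, each jaw pushed out about 4 mm. Place and yaw (+-0.2 rad) vary.
- groove_far (a point): Middle of the far (+x) jaw's groove floor, at ledge height (30 mm), moves with the jaw; at rest at x = +61 mm of the vice. The groove is 12 mm high and 5 mm deep, under a lip 4 mm thick (jaw top 46 mm). Below it a ledge, top at 30 mm, reaches 18 mm inward from the groove floor; the plate rests on it.
- groove_near (a point): The same on the near (-x) jaw, at rest at x = -61 mm of the vice. One way to load: plate nose-down some 11 degrees, low end into the far groove, push that jaw out some 16 mm, lower the near end past the near lip onto the ledge, let the spring bring it back.
- jaw_far (a joint): Outward travel (m) of the +x jaw: 0 at rest, at most 0.020. The spring needs 0.5 N at first and 0.45 N more per mm.
- jaw_near (a joint): Outward travel (m) of the -x jaw: 0 at rest, at most 0.020. Same spring.
- spray_can: Bystander: spray can, 62 mm across, 170 mm high, standing; origin at the centre of its foot.
- hammer: Bystander: hammer lying on the bench.
- mug: Bystander: white mug, 80 mm across, 90 mm high; origin at the centre of its foot.
Not all that is in view belongs to the job. What is shaped like the worn0 but orange or purple is not meant.

How it is judged (in metres and radians):
On the way, in this order (a step that is already met when the one before it is completed fails the run):
1. every worn cassette stands in the return tray, let go (x of worn0 in the frame of tray between -0.1 and 0.1 m and y of worn0 in the frame of tray between -0.06 and 0.06 m and z of worn0 in the frame of tray between 0.001 and 0.012 m and angle between each of worn0, worn1, worn2, worn3's own z axis and vertical below 0.15 rad and linear speed of each of worn0, worn1, worn2, worn3 below 0.02 m/s and contact force between each of worn0, worn1, worn2, worn3 and the fingers below 0.1 N and x of worn1 in the frame of tray between -0.1 and 0.1 m and y of worn1 in the frame of tray between -0.06 and 0.06 m and z of worn1 in the frame of tray between 0.001 and 0.012 m and x of worn2 in the frame of tray between -0.1 and 0.1 m and y of worn2 in the frame of tray between -0.06 and 0.06 m and z of worn2 in the frame of tray between 0.001 and 0.012 m and x of worn3 in the frame of tray between -0.1 and 0.1 m and y of worn3 in the frame of tray between -0.06 and 0.06 m and z of worn3 in the frame of tray between 0.001 and 0.012 m), for 0.2 s.
2. the bracket is clamped level and centred between the two sprung jaws and let go (x of bracket in the frame of vice between -0.004 and 0.004 m and y of bracket in the frame of vice between -0.015 and 0.015 m and z of bracket in the frame of vice between 0.027 and 0.035 m and angle between bracket's own z axis and vertical below 0.06 rad and angle between the x axis of bracket and the x axis of vice, either way round below 0.08 rad and value of joint each of jaw_far, jaw_near above 0.0012 m and linear speed of bracket below 0.02 m/s and contact force between bracket and the fingers below 0.1 N), for 0.3 s.
3. every cassette is fully home in a bay with its ball in the notch (x of cassette0 in the frame of magazine between -0.004 and 0.004 m and z of cassette0 in the frame of magazine between -0.003 and 0.004 m and angle between the x axis of each of cassette0, cassette1, cassette2, cassette3 and the x axis of magazine, either way round below 0.08 rad and angle between each of cassette0, cassette1, cassette2, cassette3's own z axis and vertical below 0.08 rad and linear speed of each of cassette0, cassette1, cassette2, cassette3 below 0.02 m/s and (y of cassette0 in the frame of magazine between -0.107 and -0.097 m or y of cassette0 in the frame of magazine between -0.039 and -0.029 m or y of cassette0 in the frame of magazine between 0.029 and 0.039 m or y of cassette0 in the frame of magazine between 0.097 and 0.107 m) and x of cassette1 in the frame of magazine between -0.004 and 0.004 m and z of cassette1 in the frame of magazine between -0.003 and 0.004 m and (y of cassette1 in the frame of magazine between -0.107 and -0.097 m or y of cassette1 in the frame of magazine between -0.039 and -0.029 m or y of cassette1 in the frame of magazine between 0.029 and 0.039 m or y of cassette1 in the frame of magazine between 0.097 and 0.107 m) and x of cassette2 in the frame of magazine between -0.004 and 0.004 m and z of cassette2 in the frame of magazine between -0.003 and 0.004 m and (y of cassette2 in the frame of magazine between -0.107 and -0.097 m or y of cassette2 in the frame of magazine between -0.039 and -0.029 m or y of cassette2 in the frame of magazine between 0.029 and 0.039 m or y of cassette2 in the frame of magazine between 0.097 and 0.107 m) and x of cassette3 in the frame of magazine between -0.004 and 0.004 m and z of cassette3 in the frame of magazine between -0.003 and 0.004 m and (y of cassette3 in the frame of magazine between -0.107 and -0.097 m or y of cassette3 in the frame of magazine between -0.039 and -0.029 m or y of cassette3 in the frame of magazine between 0.029 and 0.039 m or y of cassette3 in the frame of magazine between 0.097 and 0.107 m) and value of joint each of ball0, ball1, ball2, ball3 below 0.0025 m), for 0.2 s.
At the end, for the whole second after the job is handed in: Worn cassettes upright in the tray. Bracket level (3 deg) on the ledges, within 4 mm along and 15 mm across of the vice middle, 4 deg yaw, both jaws out 1.2 mm or more. Fresh ones upright in own bays, within 4 mm along, 5 mm across, 4 deg; balls less than 2.5 mm back. All at rest, let go (all of step 1 and all of step 2 and all of step 3); the robot touches nothing.
It fails at once if a fresh cassette is pushed into the magazine before the bracket is in the vice (horizontal distance between bracket and vice above 0.06 m and ((x of cassette0 in the frame of magazine above -0.05 m and y of cassette0 in the frame of magazine between -0.14 and 0.14 m and height (world z) of cassette0 below 0.015 m) or (x of cassette1 in the frame of magazine above -0.05 m and y of cassette1 in the frame of magazine between -0.14 and 0.14 m and height (world z) of cassette1 below 0.015 m) or (x of cassette2 in the frame of magazine above -0.05 m and y of cassette2 in the frame of magazine between -0.14 and 0.14 m and height (world z) of cassette2 below 0.015 m) or (x of cassette3 in the frame of magazine above -0.05 m and y of cassette3 in the frame of magazine between -0.14 and 0.14 m and height (world z) of cassette3 below 0.015 m))).
It fails at once if a bystander (spray can, hammer, mug) is displaced by more than 4 cm or knocked over (distance of any of spray_can, hammer, mug from where it was at the start of the episode above 0.04 m or angle between any of spray_can, mug's own z axis and vertical above 0.5 rad).
Of cassette0, cassette1, cassette2, cassette3 only 3 to 4 are there at a start; the rules pass over those that are not, and their reading is None.
Of worn0, worn1, worn2, worn3 only 2 to 3 are there at a start; the rules pass over those that are not, and their reading is None.
At some moment in a run one of cassette0, cassette1, cassette2, cassette3 may be knocked a few centimetres aside while the robot is not near it.
Once in a run the grip may slacken for a moment while it holds something.
It also fails if it takes over 210 s, if anything falls off the work surface, if the arm or the gripper's body presses on something with over 40 N, if the wrist force passes 120 N, or if a joint passes its speed limit or range.

## Working session

There is one attempt and no reset: what is moved stays moved. The work goes in short steps, Python scripts to look and compute and a shell command to move; the robot and the scene stay as the last step left them, time stands still between calls to the robot, and variables do not carry over. Pictures are saved under pics/ and viewed, on a budget of 14 in all, crops included, one or two more only if the job needs it, and the job is handed in when it is done.

```bash
mkdir -p pics
cat > h.py <<'E'
import numpy as np, cv2
from scipy.spatial.transform import Rotation as R
from cell import robot
def cam(n):
    c=robot.camera(n); return c
def RC(c):
    o=np.array(c["orientation"],float)
    return o if o.shape==(3,3) else R.from_rotvec(o).as_matrix()
def proj(c,P):
    P=np.atleast_2d(P).astype(float); q=(P-np.array(c["origin"]))@RC(c); q=q*[1,-1,-1]
    u=q@np.array(c["mtx"]).T; return u[:,:2]/u[:,2:]
def unproj(c,px,z=0):
    px=np.atleast_2d(px).astype(float)
    d=np.c_[px,np.ones(len(px))]@np.linalg.inv(np.array(c["mtx"])).T*[1,-1,-1]@RC(c).T
    o=np.array(c["origin"]); return o+d*((z-o[2])/d[:,2:])
E
python3 - <<'E'
from h import *
s=robot.sense(); print(s)
for n in("top","scene"):
    c=cam(n); cv2.imwrite(f"pics/{n}0.png",c["frame"]); print({k:v for k,v in c.items() if k!="frame"})
E
```

```text
{'clock': 0.0, 'joint_positions': array([-1.41583068,  0.38387083,  0.0438104 ,  1.59955987, -0.01788989,
        1.16125428, -0.04990586]), 'qvel': array([-9.27479903e-05, -1.05862936e-03, -1.35606864e-03,  4.22303366e-04,
        2.26745241e-04, -1.96122236e-03,  2.68458919e-04]), 'joint_torque': array([ 4.92269282e-04, -4.33458781e+01,  1.02472208e+00, -2.49516320e+01,
        1.04839317e-02,  1.11960137e-02, -4.74393346e-06]), 'position': array([162.30505832, 628.3993236 , 221.07026743]), 'eef_rot': array([-0.39580654, -3.11636062,  0.00423033]), 'contact_force': array([ 0.79335986,  0.58811948, -0.95108752]), 'torque': array([ 0.01671336, -0.00658518, -0.01101248]), 'finger_gap': 1.002263269000448}
{'mtx': array([[560.18195816,   0.        , 310.34764731],
       [  0.        , 560.18195816, 248.00106195],
       [  0.        ,   0.        ,   1.        ]]), 'origin': array([ 336.72398257,  -23.8678894 , 1287.47296923]), 'orientation': array([ 0.18377829, -0.18152174, -1.56027938])}
{'mtx': array([[477.27392423,   0.        , 311.89701618],
       [  0.        , 477.27392423, 230.98169706],
       [  0.        ,   0.        ,   1.        ]]), 'origin': array([1385.86685216, -259.30236128,  794.34760054]), 'orientation': array([0.72579933, 0.53545961, 1.17671821])}
```

View pics/top0.png

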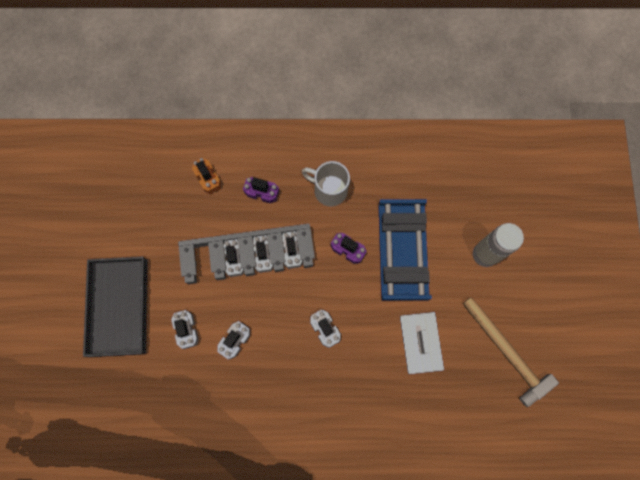

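View pics/scene0.png

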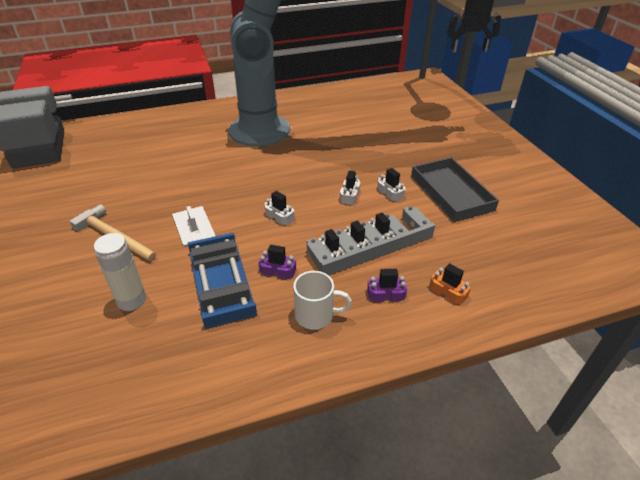

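```bash
cat > fit.py <<'E'
from h import *
from scipy.optimize import minimize
def box(x0,x1,y0,y1,z0,z1): return [np.array([[x,y,z] for x in(x0,x1) for y in(y0,y1) for z in(z0,z1)],float)]
def prism(poly,z0,z1): return [np.array([[x,y,z] for x,y in poly for z in(z0,z1)],float)]
CAS=prism([(40,14),(28,22),(-28,22),(-40,14),(-40,-14),(-28,-22),(28,-22),(40,-14)],0,30)+box(-18,18,-10,10,30,70)
def mag(occ):
    m=box(40.8,52,-152.5,152.5,0,40)
    for a,b in((-152.5,-125.5),(-78.5,-57.5),(-10.5,10.5),(57.5,78.5),(125.5,152.5)):
        m+=box(-44,40.8,a,b,0,33)+box(-30,40.8,max(a-6,-152.5),min(b+6,152.5),33,37)
    for y in occ: m+=[p+[0,y,0] for p in CAS]
    return m
TRAY=box(-110,110,-65,65,0,35)
VICE=box(-118,118,-55,55,0,12)+box(-118,-106,-55,55,0,36)+box(106,118,-55,55,0,36)
BRK=box(-65,65,-40,40,0,6)+box(-25,25,-5,5,6,46)
S=4
def rend(c,parts,p,off,shape):
    a=p[2]; M=np.array([[np.cos(a),-np.sin(a),0],[np.sin(a),np.cos(a),0],[0,0,1]])
    im=np.zeros(shape,np.uint8)
    for q in parts:
        u=(proj(c,q@M.T+[p[0],p[1],0])-off+.5)*S-.5
        cv2.fillConvexPoly(im,cv2.convexHull(np.round(u*16).astype(np.int32)),255,cv2.LINE_AA,4)
    return cv2.resize(im,None,fx=1/S,fy=1/S,interpolation=cv2.INTER_AREA)/255.
def fit(c,mask,parts,p0,pad=14):
    u=proj(c,np.vstack(parts)*0+[p0[0],p0[1],0])[0]
    r=max(np.linalg.norm(q[:,:2],axis=1).max() for q in parts)/2.2+pad
    x0,y0=np.maximum((u-r).astype(int),0); x1,y1=(u+r).astype(int)
    m=mask[y0:y1,x0:x1].astype(float); off=np.array([x0,y0]); sh=(m.shape[0]*S,m.shape[1]*S)
    f=lambda p:np.abs(rend(c,parts,p,off,sh)-m).sum()/m.sum()
    best=None
    for da in(-.15,0,.15):
        r=minimize(f,p0,method="Nelder-Mead",options=dict(initial_simplex=np.array([p0+np.array(d)+[0,0,da] for d in([0,0,0],[10,0,0],[0,10,0],[0,0,.15])]),xatol=.05,fatol=1e-4))
        if best is None or r.fun<best.fun: best=r
    return best.x,best.fun
E
cat > m1.py <<'E'
from fit import *
c=cam("top"); f=c["frame"]; hsv=cv2.cvtColor(f,cv2.COLOR_BGR2HSV)
H,Sa,V=[hsv[...,i].astype(int) for i in range(3)]
lo=((Sa<70)|(V<38)); blue=(H>95)&(H<130)&(Sa>90)
cv2.imwrite("pics/mask.png",(lo*255).astype(np.uint8))
def g(name,px,parts,yaw,mask=lo,z=0):
    p0=np.r_[unproj(c,px,z)[0,:2],yaw]; x,e=fit(c,mask,parts,p0); print(name,x.round(3),round(e,3),"err"); return x
for n,px,y in(("f0",(184,329),0.1),("f1",(234,340),-.6),("f2",(325,328),.4)): g(n,px,CAS,y)
g("mag",(250,250),mag([-102,-34,34]),-.1)
g("tray",(118,306),TRAY,0)
g("brk",(421,343),BRK,.05)
k=cv2.morphologyEx((blue|((lo)&False)).astype(np.uint8),cv2.MORPH_CLOSE,np.ones((25,25),np.uint8))
g("vice",(405,249),VICE,0,k)
print("can",unproj(c,[(487,255)]),"mug",unproj(c,[(332,195)]),"hammer",unproj(c,[(470,302),(545,390)]),"robot",proj(c,[0,0,0]))
E
python3 m1.py
```

```text
f0 [4.49658e+02 2.62408e+02 2.66000e-01] 0.084 err
f1 [425.839 150.778  -0.586] 0.106 err
f2 [452.352 -54.975   0.536] 0.092 err
mag [6.19184e+02 1.24492e+02 1.41000e-01] 0.387 err
tray [5.01290e+02 4.19773e+02 4.90000e-02] 0.185 err
brk [ 4.22160e+02 -2.73414e+02  1.09000e-01] 0.047 err
vice [ 6.38254e+02 -2.37882e+02 -7.00000e-03] 0.088 err
can [[ 626.07428096 -437.47652976    0.        ]] mug [[773.64073696 -73.48404289   0.        ]] hammer [[ 514.77091664 -390.48803615    0.        ]
 [ 318.28127856 -545.10532072    0.        ]] robot [[299.17642714 545.71290847]]
```

```bash
cat > ov.py <<'E'
from fit import *
c=cam("top"); f=c["frame"]; x0,y0=70,150
im=cv2.resize(f[150:390,70:450],None,fx=2,fy=2,interpolation=cv2.INTER_CUBIC)
def dr(parts,p,col=(0,255,0)):
    a=p[2]; M=np.array([[np.cos(a),-np.sin(a),0],[np.sin(a),np.cos(a),0],[0,0,1]])
    for q in parts:
        u=(proj(c,q@M.T+[p[0],p[1],0])-[x0,y0]+.5)*2-.5
        cv2.polylines(im,[cv2.convexHull(np.round(u).astype(np.int32))],True,col,1)
for p,q in((CAS,(449.7,262.4,.266)),(CAS,(425.8,150.8,-.586)),(CAS,(452.4,-55,.536)),(mag([-102,-34,34]),(619.2,124.5,.141)),(TRAY,(501.3,419.8,.049)),(BRK,(422.2,-273.4,.109)),(VICE,(638.3,-237.9,-.007))): dr(p,q)
cv2.imwrite("pics/ov1.png",im)
for px in((195,265),(205,243),(250,240),(308,232),(222,268)): print(px,cv2.cvtColor(f,cv2.COLOR_BGR2HSV)[px[1],px[0]])
E
python3 ov.py
```

```text
(195, 265) [ 4 23 76]
(205, 243) [10 13 59]
(250, 240) [ 30   7 110]
(308, 232) [ 10   7 111]
(222, 268) [ 24  11 114]
```

View pics/ov1.png

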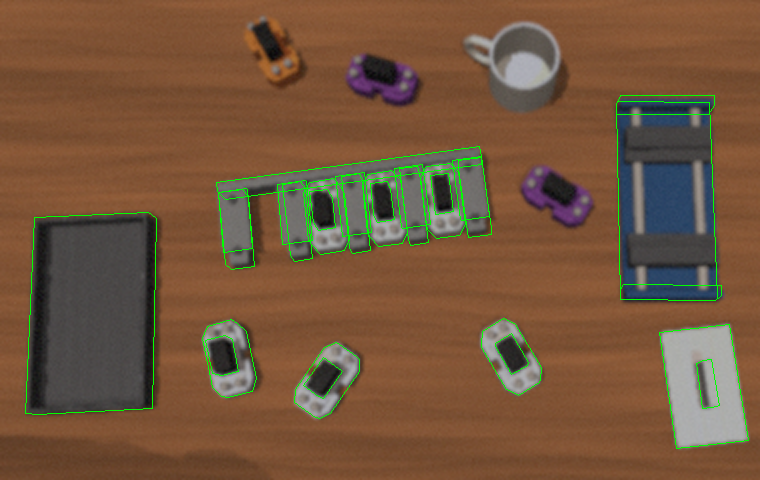

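```bash
cat > plan.py <<'E'
# usage: plan.py "x y z heading_deg [pitch]" ... : prints per-call tool-frame shift/turn
import sys; from h import *
s=robot.sense(); p=np.array(s["position"]); M=R.from_rotvec(s["eef_rot"])
h=np.degrees(np.arctan2(*M.as_matrix()[[1,0],0]))
print("t %.1f"%s["clock"],"pos",p.round(1),"head %.1f"%h,"zax",M.as_matrix()[:,2].round(3),"gap %.1f"%(s["finger_gap"]*85.4),"F",np.round(s["contact_force"],1),"q1,q7 %.2f %.2f"%tuple(s["joint_positions"][[0,6]]))
for a in sys.argv[1:]:
    v=[float(x) for x in a.split()]; P=np.array(v[:3])
    T=R.from_euler("ZX",[v[3],180],degrees=True)
    if len(v)>4: T=T*R.from_euler("y",v[4],degrees=True)
    rv=(M.inv()*T).as_rotvec(degrees=True)
    n=max(1,int(np.ceil(np.linalg.norm(rv)/41)),int(np.ceil(np.linalg.norm(P-p)/245)))
    print("->",a)
    p0,M0=p,M
    for k in range(1,n+1):
        Pk=p0+(P-p0)*k/n; Mk=M0*R.from_rotvec(rv*k/n,degrees=True)
        d=M.inv().apply(Pk-p); r=(M.inv()*Mk).as_rotvec(degrees=True)
        print('   tx %.1f ty %.1f tz %.1f | ax %.1f ay %.1f az %.1f'%(*d,*r)); p,M=Pk,Mk
E
python3 plan.py "633.5 23.5 150 188" "633.5 23.5 63 188"
```

```text
t 0.2 pos [162.4 628.7 221.6] head 165.5 zax [-0.    -0.002 -1.   ] gap 85.2 F [-0.4  0.2 -0. ] q1,q7 -1.42 -0.05
-> 633.5 23.5 150 188
   tx -151.9 ty -117.0 tz 18.1 | ax -0.0 ay -0.0 az -5.6
   tx -139.7 ty -131.3 tz 18.1 | ax -0.0 ay -0.0 az -5.6
   tx -126.1 ty -144.4 tz 18.0 | ax -0.0 ay -0.0 az -5.6
   tx -111.4 ty -156.1 tz 18.0 | ax -0.0 ay -0.0 az -5.6
-> 633.5 23.5 63 188
   tx 0.0 ty -0.0 tz 87.0 | ax 0.0 ay 0.0 az 0.0
```

```bash
python3 -m creep '[{"tx":-152,"ty":-117,"tz":18,"az":-5.6,"grip":50},{"tx":-152,"ty":-117,"tz":18,"az":-5.6,"grip":50},{"tx":-152,"ty":-117,"tz":18,"az":-5.6,"grip":50},{"tx":-152,"ty":-117,"tz":18,"az":-5.6,"grip":50},{"tx":-152,"ty":-117,"tz":18,"az":-5.6,"grip":50}]' 60
python3 -m creep '[{"tx":-140,"ty":-131,"tz":18,"az":-5.6,"grip":50},{"tx":-140,"ty":-131,"tz":18,"az":-5.6,"grip":50},{"tx":-140,"ty":-131,"tz":18,"az":-5.6,"grip":50},{"tx":-140,"ty":-131,"tz":18,"az":-5.6,"grip":50},{"tx":-140,"ty":-131,"tz":18,"az":-5.6,"grip":50}]'
python3 plan.py "633.5 23.5 150 188" "633.5 23.5 63 188"
```

```text
t 0.2 pos [162.4 628.7 221.6] head 165.5 zax [-0.    -0.002 -1.   ] gap 85.2 F [-0.4  0.2 -0. ] q1,q7 -1.42 -0.05
-> 633.5 23.5 150 188
   tx -151.9 ty -117.0 tz 18.1 | ax -0.0 ay -0.0 az -5.6
   tx -139.7 ty -131.3 tz 18.1 | ax -0.0 ay -0.0 az -5.6
   tx -126.1 ty -144.4 tz 18.0 | ax -0.0 ay -0.0 az -5.6
   tx -111.4 ty -156.1 tz 18.0 | ax -0.0 ay -0.0 az -5.6
-> 633.5 23.5 63 188
   tx 0.0 ty -0.0 tz 87.0 | ax 0.0 ay 0.0 az 0.0$[0]: bad value
$[0]: bad value
```

```bash
python3 -m creep '[{"tx":-152,"ty":-117,"tz":18,"ax":0,"ay":0,"az":-5.6,"grip":50},{"tx":-152,"ty":-117,"tz":18,"ax":0,"ay":0,"az":-5.6,"grip":50},{"tx":-152,"ty":-117,"tz":18,"ax":0,"ay":0,"az":-5.6,"grip":50},{"tx":-152,"ty":-117,"tz":18,"ax":0,"ay":0,"az":-5.6,"grip":50},{"tx":-152,"ty":-117,"tz":18,"ax":0,"ay":0,"az":-5.6,"grip":50}]' 60
python3 plan.py "633.5 23.5 150 188" "633.5 23.5 63 188"
```

```text
clock: 0.7
position: [286.9, 469.7, 202.7]
eef_rot: [0.263, 3.128, -0.011]
contact_force: [-0.6, -0.2, -0.9]
finger_gap: 0.584
t 0.7 pos [286.9 469.7 202.7] head 170.4 zax [ 0.002 -0.007 -1.   ] gap 49.8 F [-0.6 -0.2 -0.9] q1,q7 -1.20 0.32
-> 633.5 23.5 150 188
   tx -138.7 ty -127.2 tz 18.9 | ax -0.1 ay 0.0 az -5.9
   tx -125.0 ty -140.8 tz 18.4 | ax -0.1 ay 0.0 az -5.9
   tx -109.9 ty -152.9 tz 18.0 | ax -0.1 ay 0.0 az -5.9
-> 633.5 23.5 63 188
   tx -0.0 ty -0.0 tz 87.0 | ax 0.0 ay -0.0 az 0.0
```

```bash
python3 -m creep '[{"tx":-139,"ty":-127,"tz":19,"ax":0,"ay":0,"az":-5.9,"grip":50},{"tx":-139,"ty":-127,"tz":19,"ax":0,"ay":0,"az":-5.9,"grip":50},{"tx":-139,"ty":-127,"tz":19,"ax":0,"ay":0,"az":-5.9,"grip":50},{"tx":-139,"ty":-127,"tz":19,"ax":0,"ay":0,"az":-5.9,"grip":50},{"tx":-139,"ty":-127,"tz":19,"ax":0,"ay":0,"az":-5.9,"grip":50}]' 
python3 -m creep '[{"tx":-125,"ty":-141,"tz":18,"ax":0,"ay":0,"az":-5.9,"grip":50},{"tx":-125,"ty":-141,"tz":18,"ax":0,"ay":0,"az":-5.9,"grip":50},{"tx":-125,"ty":-141,"tz":18,"ax":0,"ay":0,"az":-5.9,"grip":50},{"tx":-125,"ty":-141,"tz":18,"ax":0,"ay":0,"az":-5.9,"grip":50},{"tx":-125,"ty":-141,"tz":18,"ax":0,"ay":0,"az":-5.9,"grip":50}]'
python3 plan.py "633.5 23.5 150 188"
```

```text
clock: 1.2
position: [407.8, 313.0, 184.4]
eef_rot: [0.123, 3.136, -0.019]
contact_force: [0.5, -0.3, 0.3]
finger_gap: 0.585
clock: 1.7
position: [525.4, 154.0, 168.7]
eef_rot: [-0.018, 3.136, -0.026]
contact_force: [-0.6, -1.1, 1.0]
finger_gap: 0.588
t 1.7 pos [525.4 154.  168.7] head -179.3 zax [ 0.006 -0.017 -1.   ] gap 50.2 F [-0.6 -1.1  1. ] q1,q7 -0.68 1.29
-> 633.5 23.5 150 188
   tx -106.5 ty -131.5 tz 21.4 | ax -1.0 ay 0.3 az -7.3
```

```bash
python3 -m creep '[{"tx":-106.5,"ty":-131.5,"tz":21,"ax":-1,"ay":0.3,"az":-7.3,"grip":50},{"tx":-106.5,"ty":-131.5,"tz":21,"ax":-1,"ay":0.3,"az":-7.3,"grip":50},{"tx":-106.5,"ty":-131.5,"tz":21,"ax":-1,"ay":0.3,"az":-7.3,"grip":50},{"tx":-106.5,"ty":-131.5,"tz":21,"ax":-1,"ay":0.3,"az":-7.3,"grip":50},{"tx":-106.5,"ty":-131.5,"tz":21,"ax":-1,"ay":0.3,"az":-7.3,"grip":50}]' 
python3 plan.py "633.5 23.5 63 188"
python3 - <<'E'
from h import *
c=cam("wrist"); cv2.imwrite("pics/w1.png",c["frame"]); print(c["origin"],c["mtx"][0])
E
```

```text
clock: 2.2
position: [635.6, 17.5, 150.1]
eef_rot: [-0.206, 3.135, -0.006]
contact_force: [-1.1, -0.4, 0.3]
finger_gap: 0.587
t 2.2 pos [635.6  17.5 150.1] head -172.5 zax [ 0.001 -0.004 -1.   ] gap 50.1 F [-1.1 -0.4  0.3] q1,q7 -0.40 1.76
-> 633.5 23.5 63 188
   tx 1.3 ty 6.5 tz 87.1 | ax -0.2 ay 0.0 az -0.5
[554.97797969   6.54977592 301.98119715] [341.92251936   0.         315.91671265]
```

View pics/w1.png

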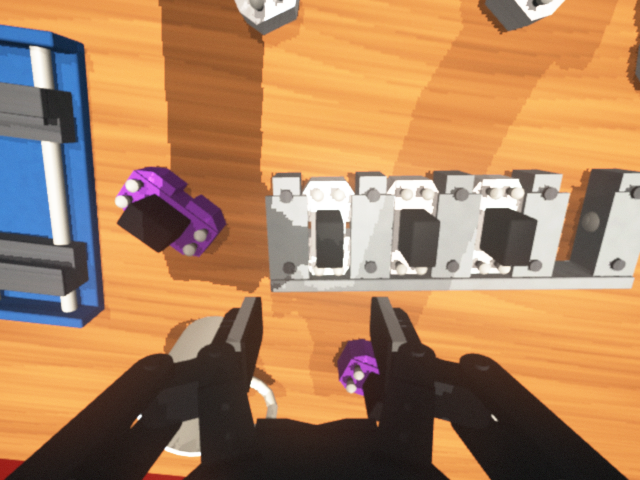

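```bash
python3 -m creep '[{"tx":1,"ty":6.5,"tz":50,"ax":0,"ay":0,"az":-0.4,"grip":50},{"tx":1,"ty":6.5,"tz":70,"ax":0,"ay":0,"az":-0.4,"grip":50},{"tx":1,"ty":6.5,"tz":87,"ax":0,"ay":0,"az":-0.4,"grip":50},{"tx":1,"ty":6.5,"tz":87,"ax":0,"ay":0,"az":-0.4,"grip":50}]' 
python3 -m creep '[{"tx":0,"ty":0,"tz":0,"ax":0,"ay":0,"az":0,"grip":10},{"tx":0,"ty":0,"tz":0,"ax":0,"ay":0,"az":0,"grip":10},{"tx":0,"ty":0,"tz":0,"ax":0,"ay":0,"az":0,"grip":10},{"tx":0,"ty":0,"tz":0,"ax":0,"ay":0,"az":0,"grip":10},{"tx":0,"ty":0,"tz":0,"ax":0,"ay":0,"az":0,"grip":10}]' 80
python3 plan.py
```

```text
clock: 2.65
position: [629.4, 29.8, 60.1]
eef_rot: [0.226, -3.126, -0.0]
contact_force: [-1.2, -0.2, -0.6]
finger_gap: 0.583
clock: 3.15
position: [630.9, 27.8, 63.1]
eef_rot: [0.224, -3.129, 0.002]
contact_force: [-1.8, -2.3, 4.8]
finger_gap: 0.115
t 3.1 pos [630.9  27.8  63.1] head -171.8 zax [-0.004 -0.002 -1.   ] gap 9.8 F [-1.8 -2.3  4.8] q1,q7 -0.39 1.79
```

```bash
python3 - <<'E'
from h import *
c=cam("wrist"); cv2.imwrite("pics/w2.png",c["frame"]); print(c["origin"])
E
python3 plan.py
```

```text
[551.1009322   15.57042815 215.31809463]
t 3.2 pos [630.9  27.8  63.1] head -171.8 zax [-0.004 -0.002 -1.   ] gap 10.4 F [-1.3 -1.6  5.1] q1,q7 -0.39 1.79
```

View pics/w2.png

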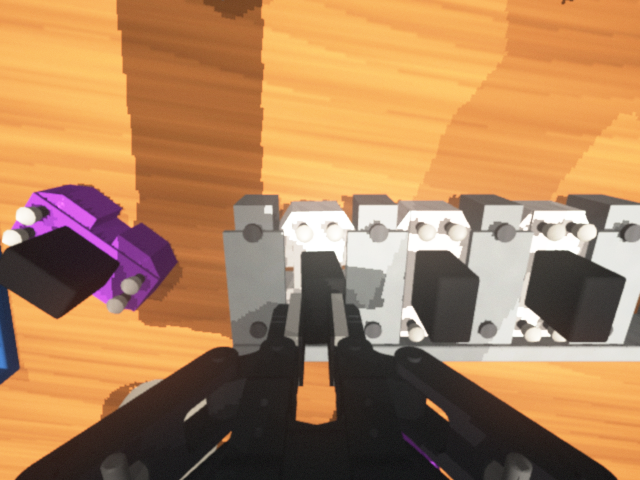

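Run:
```python
from h import *
c=cam("wrist"); a=.135;M=np.array([[np.cos(a),-np.sin(a),0],[np.sin(a),np.cos(a),0],[0,0,1]]); o=[619.2,124.5,0]
W=lambda P:proj(c,np.array(P,float)@M.T+o).round(0).tolist()
for y in(-102,-34): print("rib top",W([[-18,y-10,70],[-18,y+10,70],[18,y+10,70],[18,y-10,70]]),"bottom",W([[-18,y-10,30],[-18,y+10,30]]))
print("wall front corner z33",W([[-44,-152.5,33],[-44,-125.5,33],[-30,-152.5,37],[-30,-119.5,37],[52,-152.5,40],[52,0,40]]))
s=robot.sense();p=s["position"];print("grasp pt",proj(c,[p+[0,0,-6],p+[0,0,-25]]),RC(c)[:,2])
```

```text
rib top [[287.0, 275.0], [330.0, 275.0], [328.0, 342.0], [288.0, 342.0]] bottom [[292.0, 247.0], [327.0, 247.0]]
rib top [[434.0, 276.0], [477.0, 276.0], [466.0, 343.0], [425.0, 343.0]] bottom [[411.0, 247.0], [446.0, 248.0]]
wall front corner z33 [[217.0, 202.0], [267.0, 203.0], [217.0, 229.0], [278.0, 230.0], [227.0, 360.0], [476.0, 362.0]]
grasp pt [[317.82289822 294.52907667]
 [317.70217859 279.1006521 ]] [-0.31094322 -0.04316991  0.94944756]
```

```bash
python3 -m creep '[{"tx":0,"ty":0,"tz":0,"ax":0,"ay":0,"az":0,"grip":0},{"tx":0,"ty":0,"tz":0,"ax":0,"ay":0,"az":0,"grip":0},{"tx":0,"ty":0,"tz":0,"ax":0,"ay":0,"az":0,"grip":0},{"tx":0,"ty":0,"tz":0,"ax":0,"ay":0,"az":0,"grip":0}]' 80
python3 plan.py
```

```text
clock: 3.65
position: [630.9, 28.4, 63.1]
eef_rot: [0.225, -3.13, 0.001]
contact_force: [0.3, -0.4, -0.7]
finger_gap: -0.003
t 3.6 pos [630.9  28.4  63.1] head -171.8 zax [-0.004 -0.001 -1.   ] gap -0.2 F [ 0.3 -0.4 -0.7] q1,q7 -0.39 1.79
```

Run:
```python
from h import *
c=cam("wrist"); f=c["frame"]; im=cv2.resize(f[180:420,200:440],(720,720))[:600]; cv2.imwrite("pics/w3.png",im)
```

```text
(no output)
```

View pics/w3.png

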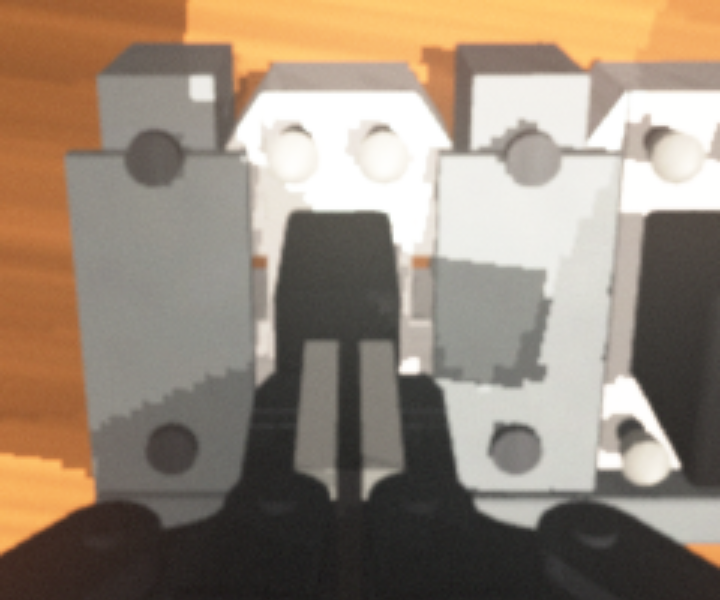

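```bash
python3 -m creep '[{"tx":0,"ty":0,"tz":-10,"ax":0,"ay":0,"az":0,"grip":50},{"tx":0,"ty":0,"tz":-10,"ax":0,"ay":0,"az":0,"grip":50},{"tx":0,"ty":0,"tz":-10,"ax":0,"ay":0,"az":0,"grip":50},{"tx":0,"ty":0,"tz":-10,"ax":0,"ay":0,"az":0,"grip":50}]' 80
python3 -m creep '[{"tx":0,"ty":0,"tz":10,"ax":0,"ay":0,"az":0,"grip":50},{"tx":0,"ty":0,"tz":18,"ax":0,"ay":0,"az":0,"grip":50},{"tx":0,"ty":0,"tz":25,"ax":0,"ay":0,"az":0,"grip":50},{"tx":0,"ty":0,"tz":25,"ax":0,"ay":0,"az":0,"grip":50}]' 80
python3 plan.py
python3 - <<'E'
from h import *
c=cam("wrist"); f=c["frame"]; im=cv2.resize(f[180:420,200:440],(720,720))[:600]; cv2.imwrite("pics/w4.png",im)
E
```

```text
clock: 4.1
position: [630.9, 28.4, 73.1]
eef_rot: [0.225, -3.129, 0.002]
contact_force: [0.1, 0.7, -0.4]
finger_gap: 0.585
clock: 4.5
position: [629.0, 28.3, 45.9]
eef_rot: [0.224, -3.126, 0.002]
contact_force: [0.3, -0.7, -0.5]
finger_gap: 0.589
t 4.5 pos [629.   28.3  45.9] head -171.8 zax [-0.008 -0.002 -1.   ] gap 50.3 F [ 0.3 -0.7 -0.5] q1,q7 -0.38 1.79
```

View pics/w4.png

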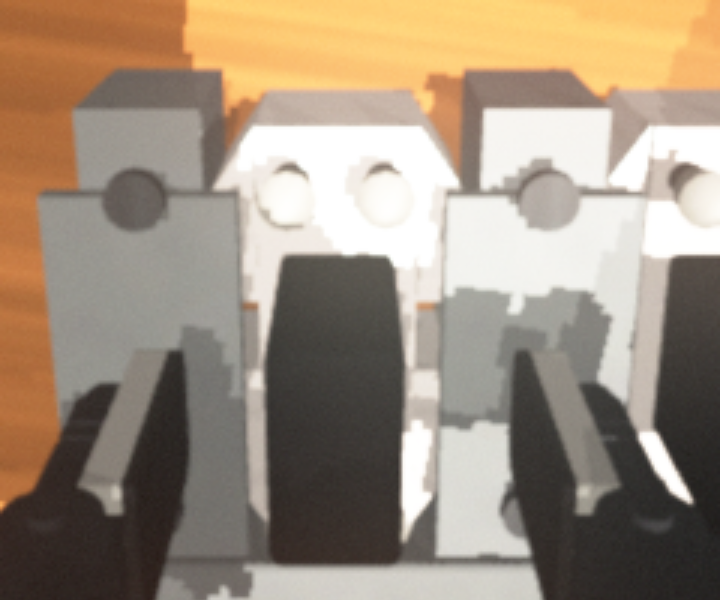

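```bash
python3 -m creep '[{"tx":0,"ty":0,"tz":0,"ax":0,"ay":0,"az":0,"grip":5},{"tx":0,"ty":0,"tz":0,"ax":0,"ay":0,"az":0,"grip":5},{"tx":0,"ty":0,"tz":0,"ax":0,"ay":0,"az":0,"grip":5},{"tx":0,"ty":0,"tz":0,"ax":0,"ay":0,"az":0,"grip":5},{"tx":0,"ty":0,"tz":0,"ax":0,"ay":0,"az":0,"grip":5}]' 80
python3 plan.py
```

```text
clock: 5.05
position: [630.0, 27.6, 47.1]
eef_rot: [0.224, -3.128, 0.003]
contact_force: [-0.3, -0.7, 0.9]
finger_gap: 0.212
t 5.0 pos [630.   27.6  47.1] head -171.8 zax [-0.006 -0.002 -1.   ] gap 18.1 F [-0.3 -0.7  0.9] q1,q7 -0.38 1.79
```

```bash
python3 -m creep '[{"tx":10,"ty":0,"tz":0,"ax":0,"ay":0,"az":0,"grip":5},{"tx":20,"ty":0,"tz":0,"ax":0,"ay":0,"az":0,"grip":5},{"tx":30,"ty":0,"tz":0,"ax":0,"ay":0,"az":0,"grip":5},{"tx":40,"ty":0,"tz":0,"ax":0,"ay":0,"az":0,"grip":5},{"tx":48,"ty":0,"tz":0,"ax":0,"ay":0,"az":0,"grip":5}]' 80
python3 -m creep '[{"tx":15,"ty":0,"tz":0,"ax":0,"ay":0,"az":0,"grip":5},{"tx":30,"ty":0,"tz":0,"ax":0,"ay":0,"az":0,"grip":5},{"tx":45,"ty":0,"tz":0,"ax":0,"ay":0,"az":0,"grip":5},{"tx":55,"ty":0,"tz":0,"ax":0,"ay":0,"az":0,"grip":5},{"tx":55,"ty":0,"tz":0,"ax":0,"ay":0,"az":0,"grip":5}]' 80
python3 plan.py "528 13 147 188" "501 355 147 93" "501 355 52 93"
```

```text
clock: 5.55
position: [580.3, 21.4, 47.0]
eef_rot: [0.224, -3.125, 0.001]
contact_force: [-0.2, -0.0, -1.7]
finger_gap: 0.211
clock: 6.05
position: [522.8, 13.8, 47.2]
eef_rot: [0.224, -3.121, -0.001]
contact_force: [0.3, -0.0, -1.4]
finger_gap: 0.213
t 6.0 pos [522.8  13.8  47.2] head -171.8 zax [-0.013 -0.    -1.   ] gap 18.2 F [ 0.3 -0.  -1.4] q1,q7 -0.42 1.79
-> 528 13 147 188
   tx -3.8 ty -1.4 tz -99.9 | ax 0.1 ay -0.7 az 0.2
-> 501 355 147 93
   tx -7.0 ty 114.1 tz 0.0 | ax -0.0 ay -0.0 az 31.7
   tx 54.0 ty 100.8 tz 0.0 | ax -0.0 ay -0.0 az 31.7
   tx 98.9 ty 57.4 tz 0.0 | ax -0.0 ay -0.0 az 31.7
-> 501 355 52 93
   tx -0.0 ty -0.0 tz 95.0 | ax -0.0 ay 0.0 az -0.0
```

```bash
python3 -m creep '[{"tx":-4,"ty":0,"tz":-50,"ax":0,"ay":-0.5,"az":0,"grip":5},{"tx":-4,"ty":0,"tz":-100,"ax":0,"ay":-0.5,"az":0,"grip":5},{"tx":-4,"ty":0,"tz":-100,"ax":0,"ay":-0.5,"az":0,"grip":5}]' 80
python3 plan.py "566 423 147 93" "566 423 55 93"
```

```text
clock: 6.35
position: [534.8, 14.9, 154.3]
eef_rot: [-0.224, 3.122, 0.004]
contact_force: [1.9, 0.2, -2.3]
finger_gap: 0.215
t 6.3 pos [534.8  14.9 154.3] head -171.8 zax [ 0.011  0.003 -1.   ] gap 18.3 F [ 1.9  0.2 -2.3] q1,q7 -0.47 1.72
-> 566 423 147 93
   tx -29.7 ty 133.1 tz 3.0 | ax 0.2 ay 0.1 az 31.7
   tx 44.8 ty 128.9 tz 2.5 | ax 0.2 ay 0.1 az 31.7
   tx 105.9 ty 86.0 tz 2.3 | ax 0.2 ay 0.1 az 31.7
-> 566 423 55 93
   tx 0.0 ty -0.0 tz 92.0 | ax -0.0 ay 0.0 az 0.0
```

```bash
python3 -m creep '[{"tx":-30,"ty":133,"tz":3,"ax":0,"ay":0,"az":31.7,"grip":5},{"tx":-30,"ty":133,"tz":3,"ax":0,"ay":0,"az":31.7,"grip":5},{"tx":-30,"ty":133,"tz":3,"ax":0,"ay":0,"az":31.7,"grip":5},{"tx":-30,"ty":133,"tz":3,"ax":0,"ay":0,"az":31.7,"grip":5},{"tx":-30,"ty":133,"tz":3,"ax":0,"ay":0,"az":31.7,"grip":5}]' 80
python3 -m creep '[{"tx":45,"ty":129,"tz":2,"ax":0,"ay":0,"az":31.7,"grip":5},{"tx":45,"ty":129,"tz":2,"ax":0,"ay":0,"az":31.7,"grip":5},{"tx":45,"ty":129,"tz":2,"ax":0,"ay":0,"az":31.7,"grip":5},{"tx":45,"ty":129,"tz":2,"ax":0,"ay":0,"az":31.7,"grip":5},{"tx":45,"ty":129,"tz":2,"ax":0,"ay":0,"az":31.7,"grip":5}]' 80
python3 plan.py "566 423 147 93" "566 423 55 93"
```

```text
clock: 6.85
position: [544.7, 153.3, 150.8]
eef_rot: [0.629, 3.069, 0.007]
contact_force: [-0.9, -0.8, -2.1]
finger_gap: 0.209
clock: 7.35
position: [553.6, 289.6, 148.1]
eef_rot: [1.439, 2.785, 0.007]
contact_force: [0.3, -1.0, -2.4]
finger_gap: 0.206
t 7.3 pos [553.6 289.6 148.1] head 125.4 zax [ 0.008  0.    -1.   ] gap 17.6 F [ 0.3 -1.  -2.4] q1,q7 -0.93 0.25
-> 566 423 147 93
   tx 101.6 ty 87.3 tz 1.2 | ax 0.5 ay 0.1 az 32.4
-> 566 423 55 93
   tx -0.0 ty -0.0 tz 92.0 | ax 0.0 ay -0.0 az -0.0
```

Chaining works; carry on to the tray and lower.

```bash
python3 -m creep '[{"tx":102,"ty":87,"tz":1,"ax":0.5,"ay":0,"az":32.4,"grip":5},{"tx":102,"ty":87,"tz":1,"ax":0.5,"ay":0,"az":32.4,"grip":5},{"tx":102,"ty":87,"tz":1,"ax":0.5,"ay":0,"az":32.4,"grip":5},{"tx":102,"ty":87,"tz":1,"ax":0.5,"ay":0,"az":32.4,"grip":5},{"tx":102,"ty":87,"tz":1,"ax":0.5,"ay":0,"az":32.4,"grip":5}]' 80
python3 -m creep '[{"tx":0,"ty":0,"tz":40,"ax":0,"ay":0,"az":0,"grip":5},{"tx":0,"ty":0,"tz":70,"ax":0,"ay":0,"az":0,"grip":5},{"tx":0,"ty":0,"tz":85,"ax":0,"ay":0,"az":0,"grip":5},{"tx":0,"ty":0,"tz":85,"ax":0,"ay":0,"az":0,"grip":5}]' 80
python3 plan.py "566 423 53 92.8"
```

```text
clock: 7.85
position: [566.0, 421.4, 146.2]
eef_rot: [2.158, 2.278, -0.006]
contact_force: [-0.8, -1.1, -1.5]
finger_gap: 0.21
clock: 8.25
position: [564.9, 416.3, 58.0]
eef_rot: [2.16, 2.276, -0.018]
contact_force: [-0.0, 0.2, -2.9]
finger_gap: 0.206
t 8.2 pos [564.9 416.3  58. ] head 93.0 zax [-0.005 -0.011 -1.   ] gap 17.6 F [-0.   0.2 -2.9] q1,q7 -1.06 -0.37
-> 566 423 53 92.8
   tx 6.7 ty 1.5 tz 5.0 | ax -0.3 ay 0.6 az 0.2
```

```bash
python3 -m creep '[{"tx":4,"ty":1,"tz":5,"ax":0,"ay":0.5,"az":0,"grip":5},{"tx":4,"ty":1,"tz":5,"ax":0,"ay":0.5,"az":0,"grip":5},{"tx":4,"ty":1,"tz":5,"ax":0,"ay":0.5,"az":0,"grip":45},{"tx":4,"ty":1,"tz":5,"ax":0,"ay":0.5,"az":0,"grip":45},{"tx":4,"ty":1,"tz":5,"ax":0,"ay":0.5,"az":0,"grip":45}]' 80
python3 -m creep '[{"tx":0,"ty":0,"tz":-40,"ax":0,"ay":0,"az":0,"grip":45},{"tx":0,"ty":0,"tz":-90,"ax":0,"ay":0,"az":0,"grip":45},{"tx":0,"ty":0,"tz":-90,"ax":0,"ay":0,"az":0,"grip":50}]' 80
python3 plan.py "623 95 140 188" "623 95 41 188"
```

```text
clock: 8.75
position: [566.6, 421.1, 54.6]
eef_rot: [-2.16, -2.278, 0.004]
contact_force: [-0.2, 0.3, -0.5]
finger_gap: 0.529
clock: 9.05
position: [573.0, 424.4, 154.8]
eef_rot: [2.161, 2.279, 0.023]
contact_force: [0.9, 0.3, 1.3]
finger_gap: 0.59
t 9.1 pos [573.  424.4 154.8] head 93.1 zax [ 0.011  0.01  -1.   ] gap 50.4 F [0.9 0.3 1.3] q1,q7 -1.08 -0.40
-> 623 95 140 188
   tx -110.6 ty 10.8 tz 4.0 | ax 0.3 ay 0.0 az -31.6
   tx -99.8 ty -48.9 tz 4.0 | ax 0.3 ay 0.0 az -31.6
   tx -59.3 ty -93.9 tz 4.4 | ax 0.3 ay 0.0 az -31.6
-> 623 95 41 188
   tx -0.0 ty -0.0 tz 99.0 | ax 0.0 ay -0.0 az -0.0
```

```bash
python3 -m creep '[{"tx":-111,"ty":11,"tz":4,"ax":0.3,"ay":0,"az":-31.6,"grip":50},{"tx":-111,"ty":11,"tz":4,"ax":0.3,"ay":0,"az":-31.6,"grip":50},{"tx":-111,"ty":11,"tz":4,"ax":0.3,"ay":0,"az":-31.6,"grip":50},{"tx":-111,"ty":11,"tz":4,"ax":0.3,"ay":0,"az":-31.6,"grip":50},{"tx":-111,"ty":11,"tz":4,"ax":0.3,"ay":0,"az":-31.6,"grip":50}]' >/dev/null
python3 -m creep '[{"tx":-100,"ty":-49,"tz":4,"ax":0.3,"ay":0,"az":-31.6,"grip":50},{"tx":-100,"ty":-49,"tz":4,"ax":0.3,"ay":0,"az":-31.6,"grip":50},{"tx":-100,"ty":-49,"tz":4,"ax":0.3,"ay":0,"az":-31.6,"grip":50},{"tx":-100,"ty":-49,"tz":4,"ax":0.3,"ay":0,"az":-31.6,"grip":50},{"tx":-100,"ty":-49,"tz":4,"ax":0.3,"ay":0,"az":-31.6,"grip":50}]' >/dev/null
python3 -m creep '[{"tx":-59,"ty":-94,"tz":4,"ax":0.3,"ay":0,"az":-31.6,"grip":50},{"tx":-59,"ty":-94,"tz":4,"ax":0.3,"ay":0,"az":-31.6,"grip":50},{"tx":-59,"ty":-94,"tz":4,"ax":0.3,"ay":0,"az":-31.6,"grip":50},{"tx":-59,"ty":-94,"tz":4,"ax":0.3,"ay":0,"az":-31.6,"grip":50},{"tx":-59,"ty":-94,"tz":4,"ax":0.3,"ay":0,"az":-31.6,"grip":50}]'
python3 plan.py "623 95 140 188" "623 95 41 188"
```

```text
clock: 10.55
position: [623.6, 94.1, 141.9]
eef_rot: [-0.203, 3.13, 0.004]
contact_force: [0.6, 0.7, -0.6]
finger_gap: 0.585
t 10.6 pos [623.6  94.1 141.9] head -172.6 zax [ 0.004  0.003 -1.   ] gap 50.0 F [ 0.6  0.7 -0.6] q1,q7 -0.45 1.60
-> 623 95 140 188
   tx 0.5 ty 1.0 tz 1.9 | ax 0.1 ay 0.3 az -0.6
-> 623 95 41 188
   tx 0.0 ty -0.0 tz 99.0 | ax -0.0 ay 0.0 az 0.0
```

```bash
python3 -m creep '[{"tx":0,"ty":1,"tz":50,"ax":0,"ay":0,"az":-0.6,"grip":50},{"tx":0,"ty":1,"tz":85,"ax":0,"ay":0,"az":-0.6,"grip":50},{"tx":0,"ty":1,"tz":100,"ax":0,"ay":0,"az":-0.6,"grip":50},{"tx":0,"ty":1,"tz":100,"ax":0,"ay":0,"az":-0.6,"grip":50},{"tx":0,"ty":1,"tz":100,"ax":0,"ay":0,"az":-0.6,"grip":50}]'
python3 plan.py
```

```text
clock: 11.05
position: [625.0, 96.4, 43.0]
eef_rot: [-0.219, 3.127, 0.004]
contact_force: [0.8, 0.0, 0.2]
finger_gap: 0.583
t 11.1 pos [625.   96.4  43. ] head -172.0 zax [ 0.006  0.003 -1.   ] gap 49.8 F [0.8 0.  0.2] q1,q7 -0.42 1.64
```

```bash
python3 -m creep '[{"tx":0,"ty":0,"tz":1,"ax":0,"ay":0,"az":0,"grip":5},{"tx":0,"ty":0,"tz":1,"ax":0,"ay":0,"az":0,"grip":5},{"tx":0,"ty":0,"tz":1,"ax":0,"ay":0,"az":0,"grip":5},{"tx":0,"ty":0,"tz":1,"ax":0,"ay":0,"az":0,"grip":5},{"tx":0,"ty":0,"tz":1,"ax":0,"ay":0,"az":0,"grip":5}]' 80
python3 -m creep '[{"tx":10,"ty":0,"tz":0,"ax":0,"ay":0,"az":0,"grip":5},{"tx":20,"ty":0,"tz":0,"ax":0,"ay":0,"az":0,"grip":5},{"tx":30,"ty":0,"tz":0,"ax":0,"ay":0,"az":0,"grip":5},{"tx":40,"ty":0,"tz":0,"ax":0,"ay":0,"az":0,"grip":5},{"tx":48,"ty":0,"tz":0,"ax":0,"ay":0,"az":0,"grip":5}]' 80
python3 -m creep '[{"tx":15,"ty":0,"tz":0,"ax":0,"ay":0,"az":0,"grip":5},{"tx":30,"ty":0,"tz":0,"ax":0,"ay":0,"az":0,"grip":5},{"tx":45,"ty":0,"tz":0,"ax":0,"ay":0,"az":0,"grip":5},{"tx":53,"ty":0,"tz":0,"ax":0,"ay":0,"az":0,"grip":5},{"tx":53,"ty":0,"tz":0,"ax":0,"ay":0,"az":0,"grip":5}]' 80
python3 -m creep '[{"tx":0,"ty":0,"tz":-50,"ax":0,"ay":0,"az":0,"grip":5},{"tx":0,"ty":0,"tz":-100,"ax":0,"ay":0,"az":0,"grip":5},{"tx":0,"ty":0,"tz":-100,"ax":0,"ay":0,"az":0,"grip":5}]' 80
python3 plan.py "501 420 142 93" "501 420 48 93"
```

```text
clock: 11.55
position: [627.3, 96.0, 44.5]
eef_rot: [-0.217, 3.123, 0.004]
contact_force: [-0.7, -0.7, 5.5]
finger_gap: 0.211
clock: 12.05
position: [579.4, 89.7, 44.5]
eef_rot: [-0.217, 3.122, 0.006]
contact_force: [3.6, 0.3, 5.6]
finger_gap: 0.214
clock: 12.55
position: [525.2, 82.6, 44.4]
eef_rot: [-0.217, 3.124, 0.007]
contact_force: [-0.1, -0.0, 6.5]
finger_gap: 0.216
clock: 12.85
position: [526.8, 83.0, 149.4]
eef_rot: [-0.218, 3.116, 0.011]
contact_force: [2.5, -0.3, -1.1]
finger_gap: 0.212
t 12.8 pos [526.8  83.  149.4] head -172.0 zax [ 0.017  0.008 -1.   ] gap 18.1 F [ 2.5 -0.3 -1.1] q1,q7 -0.50 1.56
-> 501 420 142 93
   tx -7.0 ty 112.4 tz 3.2 | ax 0.4 ay 0.2 az 31.7
   tx 53.0 ty 99.4 tz 2.6 | ax 0.4 ay 0.2 az 31.7
   tx 97.3 ty 56.8 tz 2.3 | ax 0.4 ay 0.2 az 31.7
-> 501 420 48 93
   tx 0.0 ty -0.0 tz 94.0 | ax -0.0 ay 0.0 az 0.0
```

```bash
python3 -m creep '[{"tx":-7,"ty":112,"tz":3,"ax":0.4,"ay":0,"az":31.7,"grip":5},{"tx":-7,"ty":112,"tz":3,"ax":0.4,"ay":0,"az":31.7,"grip":5},{"tx":-7,"ty":112,"tz":3,"ax":0.4,"ay":0,"az":31.7,"grip":5},{"tx":-7,"ty":112,"tz":3,"ax":0.4,"ay":0,"az":31.7,"grip":5},{"tx":-7,"ty":112,"tz":3,"ax":0.4,"ay":0,"az":31.7,"grip":5}]' 80 >/dev/null
python3 -m creep '[{"tx":53,"ty":99,"tz":2,"ax":0.4,"ay":0,"az":31.7,"grip":5},{"tx":53,"ty":99,"tz":2,"ax":0.4,"ay":0,"az":31.7,"grip":5},{"tx":53,"ty":99,"tz":2,"ax":0.4,"ay":0,"az":31.7,"grip":5},{"tx":53,"ty":99,"tz":2,"ax":0.4,"ay":0,"az":31.7,"grip":5},{"tx":53,"ty":99,"tz":2,"ax":0.4,"ay":0,"az":31.7,"grip":5}]' 80 >/dev/null
python3 -m creep '[{"tx":97,"ty":57,"tz":2,"ax":0.4,"ay":0,"az":31.7,"grip":5},{"tx":97,"ty":57,"tz":2,"ax":0.4,"ay":0,"az":31.7,"grip":5},{"tx":97,"ty":57,"tz":2,"ax":0.4,"ay":0,"az":31.7,"grip":5},{"tx":97,"ty":57,"tz":2,"ax":0.4,"ay":0,"az":31.7,"grip":5},{"tx":97,"ty":57,"tz":2,"ax":0.4,"ay":0,"az":31.7,"grip":5}]' 80
python3 plan.py "501 420 51 93"
```

```text
clock: 14.35
position: [493.9, 416.3, 135.2]
eef_rot: [2.15, 2.283, -0.028]
contact_force: [0.6, -1.0, -3.2]
finger_gap: 0.211
t 14.3 pos [493.9 416.3 135.2] head 93.5 zax [-0.008 -0.017 -1.   ] gap 18.0 F [ 0.6 -1.  -3.2] q1,q7 -1.11 -0.53
-> 501 420 51 93
   tx 4.7 ty 8.1 tz 84.1 | ax -0.5 ay 0.9 az 0.5
```

```bash
python3 -m creep '[{"tx":5,"ty":8,"tz":40,"ax":-0.5,"ay":0.9,"az":0.5,"grip":5},{"tx":5,"ty":8,"tz":70,"ax":-0.5,"ay":0.9,"az":0.5,"grip":5},{"tx":5,"ty":8,"tz":82,"ax":-0.5,"ay":0.9,"az":0.5,"grip":5},{"tx":5,"ty":8,"tz":84,"ax":-0.5,"ay":0.9,"az":0.5,"grip":5},{"tx":5,"ty":8,"tz":84,"ax":-0.5,"ay":0.9,"az":0.5,"grip":5}]' 80
python3 -m creep '[{"tx":0,"ty":0,"tz":0,"ax":0,"ay":0,"az":0,"grip":5},{"tx":0,"ty":0,"tz":0,"ax":0,"ay":0,"az":0,"grip":45},{"tx":0,"ty":0,"tz":0,"ax":0,"ay":0,"az":0,"grip":45},{"tx":0,"ty":0,"tz":0,"ax":0,"ay":0,"az":0,"grip":45}]' 80
python3 -m creep '[{"tx":0,"ty":0,"tz":-40,"ax":0,"ay":0,"az":0,"grip":45},{"tx":0,"ty":0,"tz":-90,"ax":0,"ay":0,"az":0,"grip":45},{"tx":0,"ty":0,"tz":-90,"ax":0,"ay":0,"az":0,"grip":50}]' 80
python3 plan.py "614 163 140 188" "614 163 42 188"
```

```text
clock: 14.85
position: [501.6, 419.0, 51.3]
eef_rot: [2.163, 2.278, -0.001]
contact_force: [-0.7, 0.5, -3.2]
finger_gap: 0.213
clock: 15.25
position: [502.2, 419.7, 52.3]
eef_rot: [2.163, 2.278, 0.002]
contact_force: [-0.1, -0.1, 0.4]
finger_gap: 0.527
clock: 15.55
position: [507.7, 423.5, 151.3]
eef_rot: [2.162, 2.277, 0.028]
contact_force: [0.6, -0.1, 0.7]
finger_gap: 0.588
t 15.6 pos [507.7 423.5 151.3] head 93.0 zax [ 0.013  0.012 -1.   ] gap 50.2 F [ 0.6 -0.1  0.7] q1,q7 -1.10 -0.52
-> 614 163 140 188
   tx -88.6 ty 30.8 tz 3.2 | ax 0.4 ay 0.1 az -31.7
   tx -91.6 ty -20.3 tz 3.1 | ax 0.4 ay 0.1 az -31.7
   tx -67.3 ty -65.3 tz 3.3 | ax 0.4 ay 0.1 az -31.7
-> 614 163 42 188
   tx 0.0 ty -0.0 tz 98.0 | ax 0.0 ay 0.0 az -0.0
```

```bash
python3 -m creep '[{"tx":-89,"ty":31,"tz":3,"ax":0.3,"ay":0,"az":-31.7,"grip":50},{"tx":-89,"ty":31,"tz":3,"ax":0.3,"ay":0,"az":-31.7,"grip":50},{"tx":-89,"ty":31,"tz":3,"ax":0.3,"ay":0,"az":-31.7,"grip":50},{"tx":-89,"ty":31,"tz":3,"ax":0.3,"ay":0,"az":-31.7,"grip":50},{"tx":-89,"ty":31,"tz":3,"ax":0.3,"ay":0,"az":-31.7,"grip":50}]' >/dev/null
python3 -m creep '[{"tx":-92,"ty":-20,"tz":3,"ax":0.3,"ay":0,"az":-31.7,"grip":50},{"tx":-92,"ty":-20,"tz":3,"ax":0.3,"ay":0,"az":-31.7,"grip":50},{"tx":-92,"ty":-20,"tz":3,"ax":0.3,"ay":0,"az":-31.7,"grip":50},{"tx":-92,"ty":-20,"tz":3,"ax":0.3,"ay":0,"az":-31.7,"grip":50},{"tx":-92,"ty":-20,"tz":3,"ax":0.3,"ay":0,"az":-31.7,"grip":50}]' >/dev/null
python3 -m creep '[{"tx":-67,"ty":-65,"tz":3,"ax":0.3,"ay":0,"az":-31.7,"grip":50},{"tx":-67,"ty":-65,"tz":3,"ax":0.3,"ay":0,"az":-31.7,"grip":50},{"tx":-67,"ty":-65,"tz":3,"ax":0.3,"ay":0,"az":-31.7,"grip":50},{"tx":-67,"ty":-65,"tz":3,"ax":0.3,"ay":0,"az":-31.7,"grip":50},{"tx":-67,"ty":-65,"tz":3,"ax":0.3,"ay":0,"az":-31.7,"grip":50}]'
python3 plan.py "614 163 42 188"
```

```text
clock: 17.05
position: [615.1, 163.0, 141.5]
eef_rot: [-0.211, 3.129, 0.005]
contact_force: [-0.6, 0.2, 0.3]
finger_gap: 0.588
t 17.1 pos [615.1 163.  141.5] head -172.3 zax [ 0.006  0.003 -1.   ] gap 50.2 F [-0.6  0.2  0.3] q1,q7 -0.48 1.46
-> 614 163 42 188
   tx 1.7 ty -0.1 tz 99.5 | ax 0.2 ay 0.3 az -0.3
```

```bash
python3 -m creep '[{"tx":1,"ty":0,"tz":50,"ax":0,"ay":0.3,"az":-0.3,"grip":50},{"tx":1,"ty":0,"tz":85,"ax":0,"ay":0.3,"az":-0.3,"grip":50},{"tx":1,"ty":0,"tz":98,"ax":0,"ay":0.3,"az":-0.3,"grip":50},{"tx":1,"ty":0,"tz":98,"ax":0,"ay":0.3,"az":-0.3,"grip":50},{"tx":1,"ty":0,"tz":98,"ax":0,"ay":0.3,"az":-0.3,"grip":50}]'
python3 -m creep '[{"tx":0,"ty":0,"tz":0,"ax":0,"ay":0,"az":0,"grip":5},{"tx":0,"ty":0,"tz":0,"ax":0,"ay":0,"az":0,"grip":5},{"tx":0,"ty":0,"tz":0,"ax":0,"ay":0,"az":0,"grip":5},{"tx":0,"ty":0,"tz":0,"ax":0,"ay":0,"az":0,"grip":5},{"tx":0,"ty":0,"tz":0,"ax":0,"ay":0,"az":0,"grip":5}]' 80
python3 -m creep '[{"tx":10,"ty":0,"tz":0,"ax":0,"ay":0,"az":0,"grip":5},{"tx":20,"ty":0,"tz":0,"ax":0,"ay":0,"az":0,"grip":5},{"tx":30,"ty":0,"tz":0,"ax":0,"ay":0,"az":0,"grip":5},{"tx":40,"ty":0,"tz":0,"ax":0,"ay":0,"az":0,"grip":5},{"tx":48,"ty":0,"tz":0,"ax":0,"ay":0,"az":0,"grip":5}]' 80
python3 -m creep '[{"tx":15,"ty":0,"tz":0,"ax":0,"ay":0,"az":0,"grip":5},{"tx":30,"ty":0,"tz":0,"ax":0,"ay":0,"az":0,"grip":5},{"tx":45,"ty":0,"tz":0,"ax":0,"ay":0,"az":0,"grip":5},{"tx":52,"ty":0,"tz":0,"ax":0,"ay":0,"az":0,"grip":5},{"tx":52,"ty":0,"tz":0,"ax":0,"ay":0,"az":0,"grip":5}]' 80
python3 -m creep '[{"tx":0,"ty":0,"tz":-50,"ax":0,"ay":0,"az":0,"grip":5},{"tx":0,"ty":0,"tz":-100,"ax":0,"ay":0,"az":0,"grip":5},{"tx":0,"ty":0,"tz":-100,"ax":0,"ay":0,"az":0,"grip":5}]' 80
python3 plan.py "437 417 142 93"
```

```text
clock: 17.55
position: [615.8, 164.0, 44.8]
eef_rot: [-0.218, 3.131, 0.005]
contact_force: [0.5, 0.1, 1.3]
finger_gap: 0.584
clock: 18.05
position: [618.2, 163.8, 47.5]
eef_rot: [-0.217, 3.127, 0.006]
contact_force: [-0.3, -0.8, 6.5]
finger_gap: 0.211
clock: 18.55
position: [569.8, 157.6, 47.6]
eef_rot: [-0.217, 3.126, 0.007]
contact_force: [2.0, -0.4, 0.0]
finger_gap: 0.209
clock: 19.05
position: [516.3, 150.8, 47.4]
eef_rot: [-0.218, 3.129, 0.008]
contact_force: [-1.8, -0.7, 6.5]
finger_gap: 0.209
clock: 19.35
position: [519.5, 151.8, 152.9]
eef_rot: [-0.218, 3.12, 0.013]
contact_force: [2.4, -0.2, -2.4]
finger_gap: 0.21
t 19.4 pos [519.5 151.8 152.9] head -172.0 zax [ 0.013  0.009 -1.   ] gap 17.9 F [ 2.4 -0.2 -2.4] q1,q7 -0.53 1.41
-> 437 417 142 93
   tx 15.0 ty 91.3 tz 4.1 | ax 0.3 ay 0.1 az 31.7
   tx 60.7 ty 69.9 tz 3.7 | ax 0.3 ay 0.1 az 31.7
   tx 88.4 ty 27.6 tz 3.5 | ax 0.3 ay 0.1 az 31.7
```

```bash
python3 -m creep '[{"tx":15,"ty":91,"tz":4,"ax":0.3,"ay":0,"az":31.7,"grip":5},{"tx":15,"ty":91,"tz":4,"ax":0.3,"ay":0,"az":31.7,"grip":5},{"tx":15,"ty":91,"tz":4,"ax":0.3,"ay":0,"az":31.7,"grip":5},{"tx":15,"ty":91,"tz":4,"ax":0.3,"ay":0,"az":31.7,"grip":5},{"tx":15,"ty":91,"tz":4,"ax":0.3,"ay":0,"az":31.7,"grip":5}]' 80 >/dev/null
python3 -m creep '[{"tx":61,"ty":70,"tz":3,"ax":0,"ay":0,"az":31.7,"grip":5},{"tx":61,"ty":70,"tz":3,"ax":0,"ay":0,"az":31.7,"grip":5},{"tx":61,"ty":70,"tz":3,"ax":0,"ay":0,"az":31.7,"grip":5},{"tx":61,"ty":70,"tz":3,"ax":0,"ay":0,"az":31.7,"grip":5},{"tx":61,"ty":70,"tz":3,"ax":0,"ay":0,"az":31.7,"grip":5}]' 80 >/dev/null
python3 -m creep '[{"tx":88,"ty":28,"tz":3,"ax":0,"ay":0,"az":31.7,"grip":5},{"tx":88,"ty":28,"tz":3,"ax":0,"ay":0,"az":31.7,"grip":5},{"tx":88,"ty":28,"tz":3,"ax":0,"ay":0,"az":31.7,"grip":5},{"tx":88,"ty":28,"tz":3,"ax":0,"ay":0,"az":31.7,"grip":5},{"tx":88,"ty":28,"tz":3,"ax":0,"ay":0,"az":31.7,"grip":5}]' 80
python3 plan.py "437 417 53 93"
```

```text
clock: 20.85
position: [431.5, 413.8, 136.7]
eef_rot: [2.152, 2.283, -0.006]
contact_force: [1.0, -0.7, -3.9]
finger_gap: 0.207
t 20.9 pos [431.5 413.8 136.7] head 93.4 zax [ 0.001 -0.006 -1.   ] gap 17.7 F [ 1.  -0.7 -3.9] q1,q7 -1.10 -0.66
-> 437 417 53 93
   tx 3.4 ty 5.6 tz 83.7 | ax 0.0 ay 0.3 az 0.4
```

```bash
python3 -m creep '[{"tx":3,"ty":5,"tz":40,"ax":0,"ay":0,"az":0.4,"grip":5},{"tx":3,"ty":5,"tz":70,"ax":0,"ay":0,"az":0.4,"grip":5},{"tx":3,"ty":5,"tz":82,"ax":0,"ay":0.3,"az":0.4,"grip":5},{"tx":3,"ty":5,"tz":83,"ax":0,"ay":0.3,"az":0.4,"grip":5},{"tx":3,"ty":5,"tz":84,"ax":0,"ay":0.3,"az":0.4,"grip":5}]' 80
python3 -m creep '[{"tx":0,"ty":0,"tz":1,"ax":0,"ay":0,"az":0,"grip":5},{"tx":0,"ty":0,"tz":1,"ax":0,"ay":0,"az":0,"grip":45},{"tx":0,"ty":0,"tz":1,"ax":0,"ay":0,"az":0,"grip":45},{"tx":0,"ty":0,"tz":1,"ax":0,"ay":0,"az":0,"grip":45}]' 80
python3 -m creep '[{"tx":0,"ty":0,"tz":-40,"ax":0,"ay":0,"az":0,"grip":45},{"tx":0,"ty":0,"tz":-90,"ax":0,"ay":0,"az":0,"grip":45},{"tx":0,"ty":0,"tz":-110,"ax":0,"ay":0,"az":0,"grip":50}]' 80
python3 plan.py "480 50 160 150" "423 -272 160 186.2"
python3 - <<'E'
from h import *
c=cam("top"); cv2.imwrite("pics/top2.png",cv2.resize(c["frame"][150:390,70:450],None,fx=2,fy=2))
E
```

```text
clock: 21.35
position: [437.2, 416.0, 52.9]
eef_rot: [2.161, 2.279, 0.001]
contact_force: [-0.3, -0.3, -3.1]
finger_gap: 0.203
clock: 21.75
position: [437.9, 416.6, 52.9]
eef_rot: [2.161, 2.28, 0.004]
contact_force: [-0.0, 0.0, -0.9]
finger_gap: 0.524
clock: 22.05
position: [440.4, 418.9, 168.6]
eef_rot: [2.161, 2.28, 0.019]
contact_force: [-0.4, 0.5, 0.4]
finger_gap: 0.584
t 22.1 pos [440.4 418.9 168.6] head 93.1 zax [ 0.008  0.008 -1.   ] gap 49.8 F [-0.4  0.5  0.4] q1,q7 -1.10 -0.67
-> 480 50 160 150
   tx -185.3 ty 9.9 tz 2.9 | ax 0.3 ay -0.1 az -28.5
   tx -167.6 ty -79.6 tz 3.4 | ax 0.3 ay -0.1 az -28.5
-> 423 -272 160 186.2
   tx -55.8 ty -153.7 tz -0.0 | ax 0.0 ay 0.0 az -18.1
   tx -5.3 ty -163.4 tz -0.0 | ax 0.0 ay 0.0 az -18.1
```

View pics/top2.png

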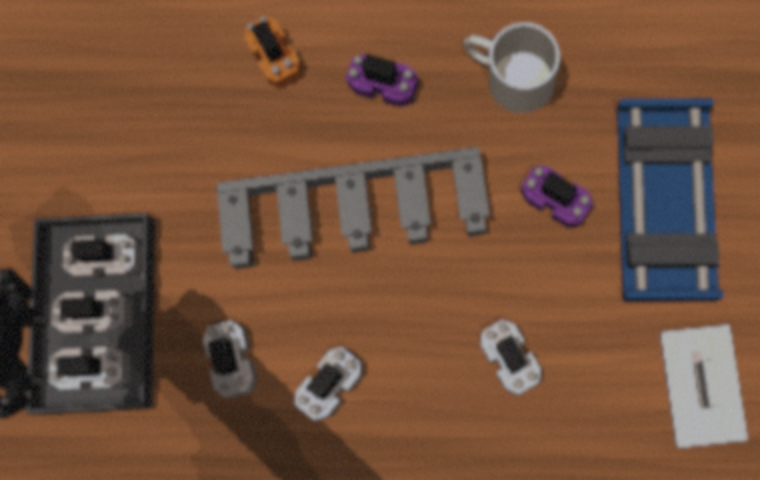

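```bash
python3 plan.py "480 50 165 50" "423 -272 150 6.2"
```

```text
t 22.1 pos [441.5 420.  171. ] head 93.1 zax [ 0.011  0.012 -1.   ] gap 49.9 F [0.6 1.3 1.1] q1,q7 -1.10 -0.67
-> 480 50 165 50
   tx -185.8 ty 9.3 tz 1.1 | ax 0.2 ay -0.4 az 21.5
   tx -169.4 ty 76.9 tz 2.3 | ax 0.2 ay -0.4 az 21.5
-> 423 -272 150 6.2
   tx -141.7 ty 81.7 tz 7.5 | ax -0.0 ay -0.0 az 21.9
   tx -101.0 ty 128.6 tz 7.5 | ax -0.0 ay -0.0 az 21.9
```

```bash
python3 -m creep '[{"tx":-186,"ty":9,"tz":1,"ax":0,"ay":-0.4,"az":21.5,"grip":50},{"tx":-186,"ty":9,"tz":1,"ax":0,"ay":-0.4,"az":21.5,"grip":50},{"tx":-186,"ty":9,"tz":1,"ax":0,"ay":-0.4,"az":21.5,"grip":50},{"tx":-186,"ty":9,"tz":1,"ax":0,"ay":-0.4,"az":21.5,"grip":50},{"tx":-186,"ty":9,"tz":1,"ax":0,"ay":-0.4,"az":21.5,"grip":50}]' >/dev/null
python3 -m creep '[{"tx":-169,"ty":77,"tz":2,"ax":0,"ay":0,"az":21.5,"grip":50},{"tx":-169,"ty":77,"tz":2,"ax":0,"ay":0,"az":21.5,"grip":50},{"tx":-169,"ty":77,"tz":2,"ax":0,"ay":0,"az":21.5,"grip":50},{"tx":-169,"ty":77,"tz":2,"ax":0,"ay":0,"az":21.5,"grip":50},{"tx":-169,"ty":77,"tz":2,"ax":0,"ay":0,"az":21.5,"grip":50}]' 
python3 -m creep '[{"tx":-142,"ty":82,"tz":7,"ax":0,"ay":0,"az":21.9,"grip":50},{"tx":-142,"ty":82,"tz":7,"ax":0,"ay":0,"az":21.9,"grip":50},{"tx":-142,"ty":82,"tz":7,"ax":0,"ay":0,"az":21.9,"grip":50},{"tx":-142,"ty":82,"tz":7,"ax":0,"ay":0,"az":21.9,"grip":50},{"tx":-142,"ty":82,"tz":7,"ax":0,"ay":0,"az":21.9,"grip":50}]'
python3 -m creep '[{"tx":-101,"ty":129,"tz":7,"ax":0,"ay":0,"az":21.9,"grip":50},{"tx":-101,"ty":129,"tz":7,"ax":0,"ay":0,"az":21.9,"grip":50},{"tx":-101,"ty":129,"tz":7,"ax":0,"ay":0,"az":21.9,"grip":50},{"tx":-101,"ty":129,"tz":7,"ax":0,"ay":0,"az":21.9,"grip":50},{"tx":-101,"ty":129,"tz":7,"ax":0,"ay":0,"az":21.9,"grip":50}]'
python3 plan.py "423 -272 150 6.2"
```

```text
clock: 23.1
position: [480.1, 36.1, 166.6]
eef_rot: [2.857, 1.298, 0.017]
contact_force: [0.3, 0.1, 0.1]
finger_gap: 0.579
clock: 23.6
position: [448.2, -127.6, 159.4]
eef_rot: [3.055, 0.723, 0.019]
contact_force: [-0.0, -0.1, 0.5]
finger_gap: 0.58
clock: 24.1
position: [416.1, -289.9, 152.1]
eef_rot: [3.137, 0.125, 0.02]
contact_force: [0.3, 0.3, 0.2]
finger_gap: 0.588
t 24.1 pos [ 416.1 -289.9  152.1] head 4.6 zax [ 0.013 -0.002 -1.   ] gap 50.2 F [0.3 0.3 0.2] q1,q7 -0.31 -0.69
-> 423 -272 150 6.2
   tx 8.2 ty -17.3 tz 2.2 | ax 0.2 ay -0.7 az -1.6
```

```bash
python3 -m creep '[{"tx":8,"ty":-17,"tz":2,"ax":0.2,"ay":-0.7,"az":-1.6,"grip":50},{"tx":8,"ty":-17,"tz":2,"ax":0.2,"ay":-0.7,"az":-1.6,"grip":50},{"tx":8,"ty":-17,"tz":2,"ax":0.2,"ay":-0.7,"az":-1.6,"grip":50}]'
python3 plan.py "423 -272 150 6.2"
python3 - <<'E'
from h import *
c=cam("wrist"); f=c["frame"]
for p in([-65,-40,6],[65,-40,6],[65,40,6],[-65,40,6],[-25,-5,46],[25,-5,46],[25,5,46],[-25,5,46]):
    a=.109; M=np.array([[np.cos(a),-np.sin(a),0],[np.sin(a),np.cos(a),0],[0,0,1]])
    u=proj(c,M@np.array(p,float)+[422.2,-273.4,0])[0]; cv2.circle(f,(int(u[0]),int(u[1])),2,(0,0,255),-1)
cv2.imwrite("pics/w5.png",f)
E
```

```text
clock: 24.4
position: [424.7, -268.7, 149.8]
eef_rot: [-3.134, -0.18, -0.0]
contact_force: [-0.9, -0.8, -0.7]
finger_gap: 0.587
t 24.4 pos [ 424.7 -268.7  149.8] head 6.6 zax [-0.     0.002 -1.   ] gap 50.2 F [-0.9 -0.8 -0.7] q1,q7 -0.35 -0.71
-> 423 -272 150 6.2
   tx -2.0 ty 3.1 tz -0.2 | ax -0.1 ay -0.0 az 0.4
```

View pics/w5.png

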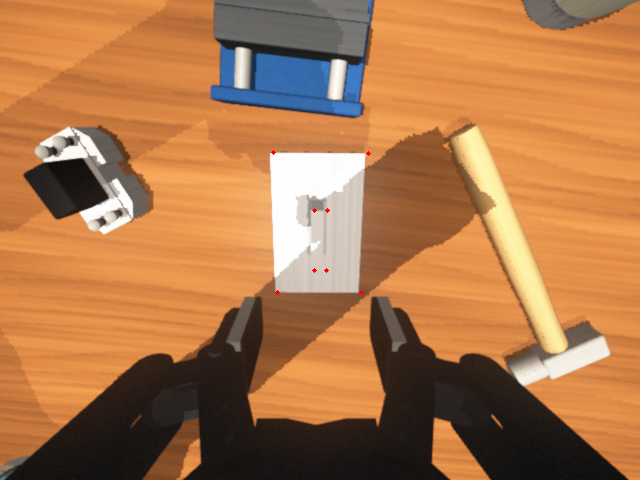

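```bash
python3 plan.py "422.5 -273 22 6.3"
python3 -m creep '[{"tx":-2,"ty":4,"tz":50,"ax":0,"ay":0,"az":0.3,"grip":50},{"tx":-2,"ty":4,"tz":90,"ax":0,"ay":0,"az":0.3,"grip":50},{"tx":-2,"ty":4,"tz":115,"ax":0,"ay":0,"az":0.3,"grip":50},{"tx":-2,"ty":4,"tz":115,"ax":0,"ay":0,"az":0.3,"grip":50}]'
python3 plan.py "422.5 -273 20 6.3"
```

```text
t 24.4 pos [ 424.1 -269.7  149.9] head 6.5 zax [ 0.     0.002 -1.   ] gap 49.6 F [-0.9 -0.5 -0.1] q1,q7 -0.35 -0.71
-> 422.5 -273 22 6.3
   tx -2.0 ty 3.3 tz 127.9 | ax -0.1 ay -0.0 az 0.2
clock: 24.85
position: [419.6, -271.1, 31.8]
eef_rot: [-3.131, -0.171, 0.011]
contact_force: [-0.8, -0.4, 0.6]
finger_gap: 0.587
t 24.9 pos [ 419.6 -271.1   31.8] head 6.2 zax [-0.007  0.005 -1.   ] gap 50.2 F [-0.8 -0.4  0.6] q1,q7 -0.17 -0.52
-> 422.5 -273 20 6.3
   tx 2.8 ty 2.3 tz 11.7 | ax -0.3 ay 0.4 az -0.1
```

```bash
python3 -m creep '[{"tx":2,"ty":2,"tz":8,"ax":-0.3,"ay":0.3,"az":0,"grip":50},{"tx":2,"ty":2,"tz":12,"ax":-0.3,"ay":0.3,"az":0,"grip":50},{"tx":2,"ty":2,"tz":12,"ax":-0.3,"ay":0.3,"az":0,"grip":50}]'
python3 plan.py
python3 -m creep '[{"tx":0,"ty":0,"tz":0,"ax":0,"ay":0,"az":0,"grip":0},{"tx":0,"ty":0,"tz":0,"ax":0,"ay":0,"az":0,"grip":0},{"tx":0,"ty":0,"tz":0,"ax":0,"ay":0,"az":0,"grip":0},{"tx":0,"ty":0,"tz":0,"ax":0,"ay":0,"az":0,"grip":0},{"tx":0,"ty":0,"tz":0,"ax":0,"ay":0,"az":0,"grip":0}]' 100
python3 plan.py
```

```text
clock: 25.15
position: [422.4, -272.8, 20.4]
eef_rot: [-3.137, -0.172, 0.001]
contact_force: [-1.3, 0.2, -0.5]
finger_gap: 0.587
t 25.1 pos [ 422.4 -272.8   20.4] head 6.3 zax [-0.  0. -1.] gap 50.1 F [-1.3  0.2 -0.5] q1,q7 -0.15 -0.50
clock: 25.65
position: [423.0, -271.9, 21.4]
eef_rot: [-3.134, -0.172, -0.001]
contact_force: [-1.2, 2.8, 7.7]
finger_gap: 0.087
t 25.6 pos [ 423.  -271.9   21.4] head 6.3 zax [ 0.     0.003 -1.   ] gap 7.5 F [-1.2  2.8  7.7] q1,q7 -0.15 -0.50
```

```bash
python3 -m creep '[{"tx":0,"ty":0,"tz":-30,"ax":0,"ay":0,"az":0,"grip":0},{"tx":0,"ty":0,"tz":-80,"ax":0,"ay":0,"az":0,"grip":0},{"tx":0,"ty":0,"tz":-90,"ax":0,"ay":0,"az":0,"grip":0},{"tx":0,"ty":0,"tz":-90,"ax":0,"ay":0,"az":0,"grip":0}]' 100
python3 - <<'E'
from fit import *
for n in("top","scene"):
    c=cam(n); f=cv2.imread(f"pics/{n}0.png"); hsv=cv2.cvtColor(f,cv2.COLOR_BGR2HSV); H,Sa,V=[hsv[...,i].astype(int) for i in range(3)]
    blue=((H>100)&(H<125)&(Sa>90)&(V>40)).astype(np.uint8)
    k=np.zeros_like(blue); ct=[q for q in cv2.findContours(blue,0,2)[0]]
    u=proj(c,[638,-238,20])[0]; pts=np.vstack([q for q in ct if cv2.contourArea(q)>6 and np.linalg.norm(q.reshape(-1,2).mean(0)-u)<75])
    hull=cv2.convexHull(pts); cv2.fillPoly(k,[hull],1)
    B=box(-118,118,-55,55,0,36)
    parts=[np.vstack(VICE)]   # single hull
    for a0 in(-.05,.05): print(n,[np.round(v,3) for v in fit(c,k,parts,np.array([638.,-238,a0]),20)])
E
python3 plan.py
```

```text
clock: 26.05
position: [424.4, -272.7, 112.9]
eef_rot: [-3.135, -0.172, -0.008]
contact_force: [0.5, 0.1, -4.3]
finger_gap: 0.088
top [array([ 6.38097e+02, -2.38178e+02, -6.00000e-03]), np.float64(0.064)]
top [array([ 6.37680e+02, -2.38536e+02, -9.00000e-03]), np.float64(0.064)]
scene [array([ 6.29387e+02, -2.35044e+02,  3.00000e-03]), np.float64(0.032)]
scene [array([ 6.29447e+02, -2.34849e+02,  3.00000e-03]), np.float64(0.032)]
t 26.1 pos [ 421.8 -270.9  110.1] head 6.3 zax [-0.002  0.005 -1.   ] gap 7.4 F [-0.9  1.2 -4. ] q1,q7 -0.30 -0.63
```

```bash
python3 plan.py "614 -237 125 0 -11" "614 -237 66 0 -11"
```

```text
t 26.1 pos [ 421.8 -270.9  110.1] head 6.3 zax [-0.002  0.005 -1.   ] gap 7.4 F [-0.9  1.2 -4. ] q1,q7 -0.30 -0.63
-> 614 -237 125 0 -11
   tx 194.7 ty -12.6 tz -15.1 | ax 0.3 ay -10.9 az 6.3
-> 614 -237 66 0 -11
   tx 11.3 ty -0.0 tz 57.9 | ax 0.0 ay 0.0 az -0.0
```

```bash
python3 -m creep '[{"tx":40,"ty":-3,"tz":-20,"ax":0,"ay":-2,"az":1,"grip":0},{"tx":85,"ty":-6,"tz":-20,"ax":0,"ay":-5,"az":3,"grip":0},{"tx":130,"ty":-9,"tz":-20,"ax":0.3,"ay":-8,"az":5,"grip":0},{"tx":165,"ty":-12,"tz":-18,"ax":0.3,"ay":-11,"az":6.3,"grip":0},{"tx":195,"ty":-13,"tz":-15,"ax":0.3,"ay":-11,"az":6.3,"grip":0}]' 100
python3 -m creep '[{"tx":0,"ty":0,"tz":0,"ax":0,"ay":0,"az":0,"grip":0},{"tx":0,"ty":0,"tz":0,"ax":0,"ay":0,"az":0,"grip":0}]' 100
python3 plan.py "614 -237 66 0 -11"
python3 - <<'E'
from h import *
for n in("wrist","scene"):
    c=cam(n); cv2.imwrite(f"pics/{n}6.png",c["frame"]); 
    if n=="scene":
        f=c["frame"]; cv2.imwrite("pics/s6.png",cv2.resize(f[150:390,60:380],None,fx=2.5,fy=2.5))
E
```

```text
clock: 26.65
position: [617.0, -232.4, 119.6]
eef_rot: [-3.124, -0.009, 0.311]
contact_force: [0.3, 1.0, -3.3]
finger_gap: 0.086
clock: 26.85
position: [615.7, -229.9, 114.8]
eef_rot: [-3.12, -0.013, 0.321]
contact_force: [-1.8, 0.5, -4.0]
finger_gap: 0.084
t 26.9 pos [ 615.7 -229.9  114.8] head 0.5 zax [-0.204  0.004 -0.979] gap 7.2 F [-1.8  0.5 -4. ] q1,q7 -0.26 -0.94
-> 614 -237 66 0 -11
   tx 8.2 ty 7.4 tz 48.1 | ax -0.2 ay 0.8 az 0.5
```

View pics/wrist6.png

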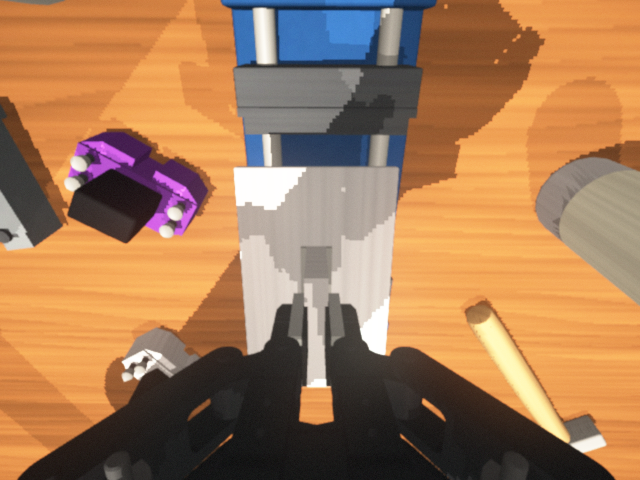

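```bash
python3 - <<'E'
from h import *
c=cam("wrist")
for px,z in(((236,107),46),((418,107),46),((235,68),46),((422,68),46),((245,134),30),((409,134),30),((248,167),30),((400,195),12)): print(px,z,unproj(c,px,z).round(1))
E
python3 plan.py
```

```text
(236, 107) 46 [[ 694.2 -188.5   46. ]]
(418, 107) 46 [[ 694.6 -290.4   46. ]]
(235, 68) 46 [[ 713.7 -190.2   46. ]]
(422, 68) 46 [[ 714.  -289.5   46. ]]
(245, 134) 30 [[ 675.8 -188.8   30. ]]
(409, 134) 30 [[ 676.2 -291.7   30. ]]
(248, 167) 30 [[ 654.5 -188.6   30. ]]
(400, 195) 12 [[ 627.8 -296.    12. ]]
t 27.0 pos [ 614.2 -233.5  118.3] head 0.2 zax [-0.2    0.002 -0.98 ] gap 7.6 F [ 0.2 -1.1 -4.2] q1,q7 -0.26 -0.94
```

```bash
python3 plan.py "616 -239 66 -0.1 -11"
```

```text
t 27.0 pos [ 614.2 -233.5  118.3] head 0.2 zax [-0.2    0.002 -0.98 ] gap 7.6 F [ 0.2 -1.1 -4.2] q1,q7 -0.26 -0.94
-> 616 -239 66 -0.1 -11
   tx 12.3 ty 5.6 tz 50.8 | ax -0.1 ay 0.6 az 0.3
```

```bash
python3 -m creep '[{"tx":8,"ty":5,"tz":20,"ax":0,"ay":0.5,"az":0.3,"grip":0},{"tx":11,"ty":5.6,"tz":36,"ax":0,"ay":0.5,"az":0.3,"grip":0},{"tx":12.3,"ty":5.6,"tz":48,"ax":0,"ay":0.5,"az":0.3,"grip":0},{"tx":12.3,"ty":5.6,"tz":51,"ax":0,"ay":0.5,"az":0.3,"grip":0},{"tx":12.3,"ty":5.6,"tz":51,"ax":0,"ay":0.5,"az":0.3,"grip":0}]' 100
python3 plan.py "616 -239 66 -0.1 -11" "646 -239 66 -0.1 -11"
```

```text
clock: 27.5
position: [615.2, -238.4, 65.1]
eef_rot: [-3.124, 0.004, 0.305]
contact_force: [0.7, 0.1, -3.5]
finger_gap: 0.086
t 27.5 pos [ 615.2 -238.4   65.1] head -0.1 zax [-0.194  0.003 -0.981] gap 7.4 F [ 0.7  0.1 -3.5] q1,q7 -0.24 -0.92
-> 616 -239 66 -0.1 -11
   tx 0.6 ty 0.6 tz -1.0 | ax -0.2 ay 0.2 az -0.0
-> 646 -239 66 -0.1 -11
   tx 29.4 ty -0.1 tz -5.7 | ax -0.0 ay 0.0 az -0.0
```

```bash
python3 -m creep '[{"tx":8,"ty":0.5,"tz":-2,"ax":0,"ay":0,"az":0,"grip":0},{"tx":15,"ty":0.5,"tz":-3.5,"ax":0,"ay":0,"az":0,"grip":0},{"tx":21,"ty":0.5,"tz":-5,"ax":0,"ay":0,"az":0,"grip":0},{"tx":21,"ty":0.5,"tz":-5,"ax":0,"ay":0,"az":0,"grip":0}]' 100
python3 -m creep '[{"tx":4,"ty":0,"tz":-0.8,"ax":0,"ay":0,"az":0,"grip":0},{"tx":8,"ty":0,"tz":-1.6,"ax":0,"ay":0,"az":0,"grip":0},{"tx":8,"ty":0,"tz":-1.6,"ax":0,"ay":0,"az":0,"grip":0}]' 100
python3 plan.py
python3 - <<'E'
from h import *
c=cam("wrist"); cv2.imwrite("pics/w7.png",c["frame"])
E
```

```text
clock: 27.9
position: [638.1, -238.8, 66.5]
eef_rot: [-3.124, 0.002, 0.304]
contact_force: [-0.6, 0.1, -2.9]
finger_gap: 0.087
clock: 28.2
position: [645.2, -239.1, 66.4]
eef_rot: [-3.124, 0.002, 0.309]
contact_force: [-4.9, 0.6, -1.1]
finger_gap: 0.087
t 28.2 pos [ 645.2 -239.1   66.4] head -0.1 zax [-0.196  0.003 -0.981] gap 7.4 F [-4.9  0.6 -1.1] q1,q7 -0.22 -0.94
```

View pics/w7.png

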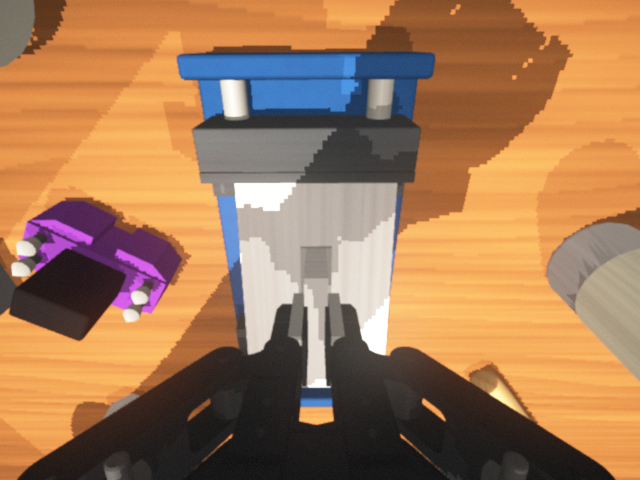

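```bash
python3 -m creep '[{"tx":4,"ty":-1,"tz":-0.8,"ax":0,"ay":0,"az":0,"grip":0},{"tx":8,"ty":-2,"tz":-1.6,"ax":0,"ay":0,"az":0,"grip":0},{"tx":11,"ty":-2,"tz":-2.2,"ax":0,"ay":0,"az":0,"grip":0},{"tx":11,"ty":-2,"tz":-2.2,"ax":0,"ay":0,"az":0,"grip":0}]' 100
python3 plan.py "652 -237 52 0 0"
```

```text
clock: 28.65
position: [652.9, -238.9, 66.7]
eef_rot: [-3.123, 0.005, 0.319]
contact_force: [-9.2, -0.3, -0.1]
finger_gap: 0.096
t 28.6 pos [ 652.9 -238.9   66.7] head -0.2 zax [-0.202  0.002 -0.979] gap 8.2 F [-9.2 -0.3 -0.1] q1,q7 -0.21 -0.95
-> 652 -237 52 0 0
   tx 2.0 ty -1.9 tz 14.6 | ax -0.1 ay 11.7 az -0.2
```

```bash
python3 -m creep '[{"tx":3.5,"ty":-0.5,"tz":4,"ax":0,"ay":3,"az":0,"grip":0},{"tx":4,"ty":-1,"tz":8,"ax":0,"ay":6,"az":0,"grip":0},{"tx":4,"ty":-1.5,"tz":11,"ax":0,"ay":9,"az":0,"grip":0},{"tx":4,"ty":-1.9,"tz":14.3,"ax":0,"ay":11.7,"az":0,"grip":0},{"tx":4,"ty":-1.9,"tz":14.3,"ax":0,"ay":11.7,"az":0,"grip":0}]' 100
python3 plan.py "652 -237 52 0 0"
python3 - <<'E'
from h import *
c=cam("scene"); f=c["frame"]; cv2.imwrite("pics/s8.png",cv2.resize(f[200:350,140:300],None,fx=4,fy=4,interpolation=cv2.INTER_CUBIC))
E
```

```text
clock: 29.15
position: [648.3, -239.1, 51.9]
eef_rot: [-3.139, 0.012, 0.009]
contact_force: [-8.0, -1.0, 0.8]
finger_gap: 0.083
t 29.1 pos [ 648.3 -239.1   51.9] head -0.4 zax [-0.006  0.002 -1.   ] gap 7.1 F [-8.  -1.   0.8] q1,q7 -0.23 -0.86
-> 652 -237 52 0 0
   tx 3.7 ty -2.1 tz -0.1 | ax -0.1 ay 0.3 az -0.4
```

View pics/s8.png

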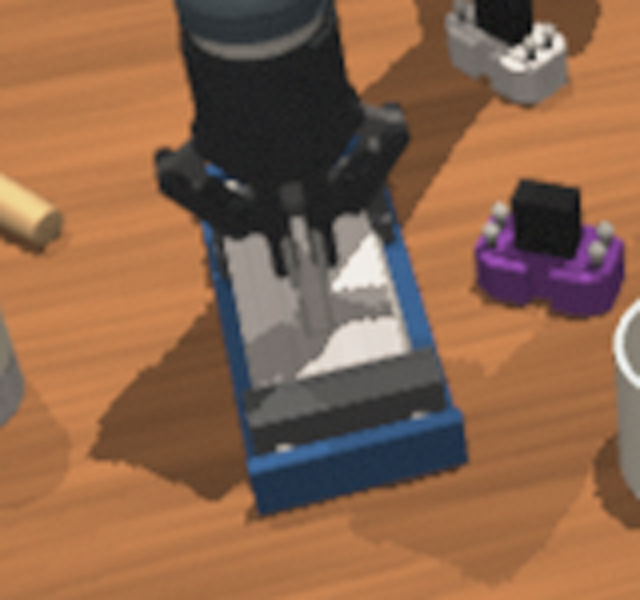

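```bash
python3 -m creep '[{"tx":-2,"ty":-1,"tz":0.3,"ax":0,"ay":0,"az":0,"grip":0},{"tx":-5,"ty":-1,"tz":0.3,"ax":0,"ay":0,"az":0,"grip":0},{"tx":-7,"ty":-1,"tz":0.3,"ax":0,"ay":0,"az":0,"grip":0},{"tx":-7,"ty":-1,"tz":0.3,"ax":0,"ay":0,"az":0,"grip":0}]' 100
python3 -c "
from cell import robot; print(robot.sense()['torque'])"
python3 -m creep '[{"tx":-2,"ty":0,"tz":0,"ax":0,"ay":0,"az":0,"grip":0},{"tx":-4,"ty":0,"tz":0,"ax":0,"ay":0,"az":0,"grip":0},{"tx":-4,"ty":0,"tz":0,"ax":0,"ay":0,"az":0,"grip":0}]' 100
python3 -c "
from cell import robot; print(robot.sense()['torque'])"
python3 plan.py
```

```text
clock: 29.6
position: [640.8, -239.1, 52.0]
eef_rot: [-3.14, 0.012, 0.011]
contact_force: [-5.2, -1.4, -0.7]
finger_gap: 0.086
[-0.11921641  0.97309537  0.15410388]
clock: 29.9
position: [637.6, -239.0, 52.1]
eef_rot: [-3.141, 0.012, 0.008]
contact_force: [-2.3, -2.1, -3.7]
finger_gap: 0.083
[-0.24845187  0.33475943  0.10016174]
t 29.9 pos [ 637.6 -239.    52.1] head -0.4 zax [-0.005  0.    -1.   ] gap 7.1 F [-2.3 -2.1 -3.7] q1,q7 -0.23 -0.85
```

```bash
python3 -m creep '[{"tx":-1.5,"ty":0,"tz":0.5,"ax":0,"ay":0,"az":0,"grip":0},{"tx":-3,"ty":0,"tz":1,"ax":0,"ay":0,"az":0,"grip":0},{"tx":-3,"ty":0,"tz":1,"ax":0,"ay":0,"az":0,"grip":0}]' 100
python3 -c "
from cell import robot; print(robot.sense()['torque'])"
python3 - <<'E'
from h import *
c=cam("scene"); f=c["frame"]; a=cv2.resize(f[200:350,140:300],None,fx=4,fy=4,interpolation=cv2.INTER_CUBIC); cv2.imwrite("pics/s9.png",a)
E
python3 plan.py
```

```text
clock: 30.2
position: [635.9, -239.0, 51.7]
eef_rot: [3.141, -0.011, -0.004]
contact_force: [-0.3, -0.8, -1.8]
finger_gap: 0.084
[-0.14829814 -0.02455577  0.17495682]
t 30.2 pos [ 635.9 -239.    51.7] head -0.4 zax [-0.003 -0.    -1.   ] gap 7.5 F [ 0.3 -0.5 -1. ] q1,q7 -0.23 -0.85
```

```bash
python3 -m creep '[{"tx":0,"ty":0,"tz":0,"ax":0,"ay":0,"az":0,"grip":12},{"tx":0,"ty":0,"tz":0,"ax":0,"ay":0,"az":0,"grip":25},{"tx":0,"ty":0,"tz":0,"ax":0,"ay":0,"az":0,"grip":50},{"tx":0,"ty":0,"tz":0,"ax":0,"ay":0,"az":0,"grip":50}]' 80
python3 -m creep '[{"tx":0,"ty":0,"tz":-30,"ax":0,"ay":0,"az":0,"grip":50},{"tx":0,"ty":0,"tz":-80,"ax":0,"ay":0,"az":0,"grip":50},{"tx":-40,"ty":0,"tz":-100,"ax":0,"ay":0,"az":0,"grip":50},{"tx":-70,"ty":0,"tz":-100,"ax":0,"ay":0,"az":0,"grip":50},{"tx":-70,"ty":0,"tz":-100,"ax":0,"ay":0,"az":0,"grip":50}]' 80
python3 plan.py
python3 - <<'E'
from h import *
c=cam("wrist"); cv2.imwrite("pics/w10.png",c["frame"]); np.save("w10.npy",{k:v for k,v in c.items() if k!="frame"},allow_pickle=True)
E
```

```text
clock: 30.65
position: [636.3, -239.0, 52.1]
eef_rot: [3.141, -0.011, -0.003]
contact_force: [0.9, -0.3, 1.0]
finger_gap: 0.582
clock: 31.15
position: [561.5, -240.5, 152.9]
eef_rot: [-3.14, 0.021, 0.006]
contact_force: [-0.6, -1.8, -0.7]
finger_gap: 0.587
t 31.1 pos [ 561.5 -240.5  152.9] head -0.8 zax [-0.004  0.002 -1.   ] gap 50.1 F [-0.6 -1.8 -0.7] q1,q7 -0.34 -0.88
```

View pics/w10.png

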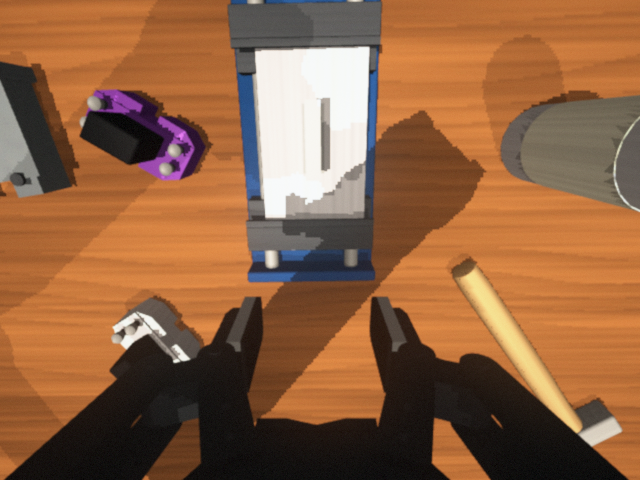

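```bash
cat > m2.py <<'E'
import sys; from fit import *
c=cam("top"); f=c["frame"]; hsv=cv2.cvtColor(f,cv2.COLOR_BGR2HSV); H,Sa,V=[hsv[...,i].astype(int) for i in range(3)]
lo=((Sa<70)|(V<38))
G=dict(f0=(449.7,262.4,.266),f1=(425.8,150.8,-.586),f2=(452.4,-55,.536))
for n in sys.argv[1:]:
    x,e=fit(c,lo,CAS,np.array(G[n])); print(n,x[:2].round(1),"yaw deg %.1f"%np.degrees(x[2]),"err %.3f"%e)
E
python3 m2.py f0 f1 f2; python3 plan.py "452 -54 150 30.7"
```

```text
f0 [449.7 262.3] yaw deg 15.1 err 0.093
f1 [422.6 148.7] yaw deg -37.3 err 0.100
f2 [424.5 -98.4] yaw deg 14.3 err 0.610
t 31.2 pos [ 566.1 -238.5  152.5] head -0.5 zax [-0.001  0.001 -1.   ] gap 50.0 F [1.1 0.2 0.5] q1,q7 -0.34 -0.88
-> 452 -54 150 30.7
   tx -115.6 ty -183.5 tz 2.8 | ax -0.1 ay 0.0 az -31.2
```

```bash
python3 - <<'E'
from h import *
c=np.load("w10.npy",allow_pickle=True).item()
print(unproj(c,[(152,302),(115,335),(190,350),(120,365)],30).round(0), proj(c,[[452,-55,70],[452,-55,30]]))
E
python3 -m creep '[{"tx":-80,"ty":-60,"tz":0,"ax":0,"ay":0,"az":-10,"grip":50},{"tx":-80,"ty":-60,"tz":0,"ax":0,"ay":0,"az":-10,"grip":50},{"tx":-80,"ty":-60,"tz":0,"ax":0,"ay":0,"az":-10,"grip":50}]'
python3 - <<'E'
from h import *
c=cam("wrist"); f=c["frame"].copy()
p=proj(c,[[452,-55,70]])[0]; print(p)
t=cam("top")["frame"]; t=cv2.resize(t[270:390,250:410],(533,400)); cv2.imwrite("pics/c11.png",np.hstack([cv2.resize(f,(533,400))[:, :400],t[:,:400]]))
E
```

```text
[[ 496.  -93.   30.]
 [ 462.  -52.   30.]
 [ 444. -120.   30.]
 [ 428.  -50.   30.]] [[ 93.95950621 372.69904121]
 [120.03896937 343.71441419]]
clock: 31.55
position: [478.6, -171.4, 148.3]
eef_rot: [-3.119, -0.265, 0.02]
contact_force: [0.7, 0.2, -0.8]
finger_gap: 0.586
[151.05708673 255.10710469]
```

View pics/c11.png

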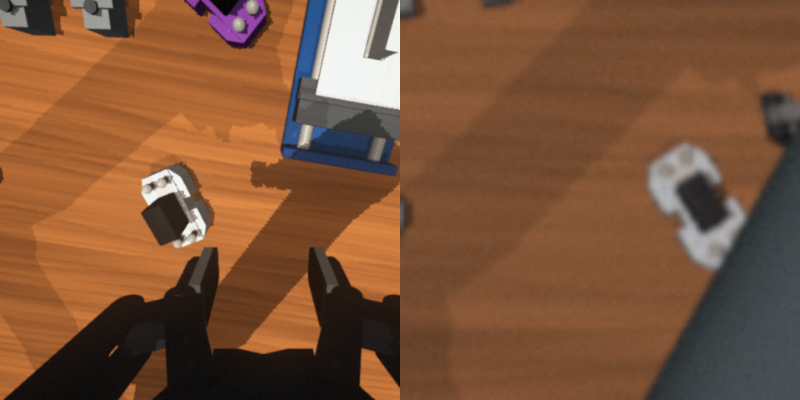

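```bash
python3 plan.py "470 -10 150 75" "424.5 150.5 140 144.5"; python3 m2.py f1
```

```text
t 31.6 pos [ 486.5 -175.8  152.1] head 9.7 zax [-0.001  0.002 -1.   ] gap 49.9 F [0.1 0.3 1.2] q1,q7 -0.53 -0.86
-> 470 -10 150 75
   tx 5.7 ty -83.1 tz 1.3 | ax -0.1 ay -0.0 az -32.7
   tx 49.7 ty -66.9 tz 1.1 | ax -0.1 ay -0.0 az -32.7
-> 424.5 150.5 140 144.5
   tx 71.6 ty -42.7 tz 5.0 | ax 0.0 ay 0.0 az -34.8
   tx 83.2 ty 5.7 tz 5.0 | ax 0.0 ay 0.0 az -34.8
f1 [422.6 149. ] yaw deg -37.6 err 0.105
```

```bash
python3 -m creep '[{"tx":6,"ty":-83,"tz":1,"ax":0,"ay":0,"az":-32.7,"grip":50},{"tx":6,"ty":-83,"tz":1,"ax":0,"ay":0,"az":-32.7,"grip":50},{"tx":6,"ty":-83,"tz":1,"ax":0,"ay":0,"az":-32.7,"grip":50},{"tx":6,"ty":-83,"tz":1,"ax":0,"ay":0,"az":-32.7,"grip":50},{"tx":6,"ty":-83,"tz":1,"ax":0,"ay":0,"az":-32.7,"grip":50}]' >/dev/null
python3 -m creep '[{"tx":50,"ty":-67,"tz":1,"ax":0,"ay":0,"az":-32.7,"grip":50},{"tx":50,"ty":-67,"tz":1,"ax":0,"ay":0,"az":-32.7,"grip":50},{"tx":50,"ty":-67,"tz":1,"ax":0,"ay":0,"az":-32.7,"grip":50},{"tx":50,"ty":-67,"tz":1,"ax":0,"ay":0,"az":-32.7,"grip":50},{"tx":50,"ty":-67,"tz":1,"ax":0,"ay":0,"az":-32.7,"grip":50}]' >/dev/null
python3 -m creep '[{"tx":72,"ty":-43,"tz":5,"ax":0,"ay":0,"az":-34.8,"grip":50},{"tx":72,"ty":-43,"tz":5,"ax":0,"ay":0,"az":-34.8,"grip":50},{"tx":72,"ty":-43,"tz":5,"ax":0,"ay":0,"az":-34.8,"grip":50},{"tx":72,"ty":-43,"tz":5,"ax":0,"ay":0,"az":-34.8,"grip":50},{"tx":72,"ty":-43,"tz":5,"ax":0,"ay":0,"az":-34.8,"grip":50}]' >/dev/null
python3 -m creep '[{"tx":83,"ty":6,"tz":5,"ax":0,"ay":0,"az":-34.8,"grip":60},{"tx":83,"ty":6,"tz":5,"ax":0,"ay":0,"az":-34.8,"grip":60},{"tx":83,"ty":6,"tz":5,"ax":0,"ay":0,"az":-34.8,"grip":60},{"tx":83,"ty":6,"tz":5,"ax":0,"ay":0,"az":-34.8,"grip":60},{"tx":83,"ty":6,"tz":5,"ax":0,"ay":0,"az":-34.8,"grip":60}]'
python3 - <<'E'
from h import *
c=cam("wrist"); cv2.imwrite("pics/w12.png",c["frame"])
G=cv2.cvtColor(c["frame"],cv2.COLOR_BGR2GRAY)
# black rib blob in window around the expected spot
for (x,y) in((424,150.5),):
    u=proj(c,[[x,y,70],[x,y,30]]); print(u.round(0)); 
    m=(G<45).astype(np.uint8); n,l,st,ce=cv2.connectedComponentsWithStats(m)
    for i in range(1,n):
        if st[i,4]>200 and np.linalg.norm(ce[i]-u.mean(0))<90: print(st[i],ce[i].round(0),unproj(c,[ce[i]],55).round(0),cv2.minAreaRect(np.argwhere(l==i)[:,::-1].astype(np.float32)))
E
python3 m2.py f2; python3 plan.py "424 150 140 143.5" "424 150 42 143.5"
```

```text
clock: 33.7
position: [434.9, 148.2, 142.7]
eef_rot: [0.976, 2.977, 0.001]
contact_force: [0.2, 0.5, 0.5]
finger_gap: 0.703
[[310. 235.]
 [310. 219.]]
f2 [444.9 -87.7] yaw deg 32.6 err 0.099
t 33.8 pos [434.7 147.8 142.7] head 143.6 zax [ 0.008 -0.002 -1.   ] gap 59.8 F [ 0.4 -0.3 -0.1] q1,q7 -0.86 0.57
-> 424 150 140 143.5
   tx 10.0 ty -4.6 tz 2.6 | ax 0.2 ay 0.4 az 0.1
-> 424 150 42 143.5
   tx -0.0 ty -0.0 tz 98.0 | ax -0.0 ay -0.0 az -0.0
```

```bash
python3 -m creep '[{"tx":10,"ty":-4.6,"tz":40,"ax":0,"ay":0.4,"az":0,"grip":60},{"tx":10,"ty":-4.6,"tz":80,"ax":0,"ay":0.4,"az":0,"grip":60},{"tx":10,"ty":-4.6,"tz":100,"ax":0,"ay":0.4,"az":0,"grip":60},{"tx":10,"ty":-4.6,"tz":100,"ax":0,"ay":0.4,"az":0,"grip":60},{"tx":10,"ty":-4.6,"tz":100,"ax":0,"ay":0.4,"az":0,"grip":60}]'
python3 -m creep '[{"tx":0,"ty":0,"tz":0,"ax":0,"ay":0,"az":0,"grip":35},{"tx":0,"ty":0,"tz":0,"ax":0,"ay":0,"az":0,"grip":5},{"tx":0,"ty":0,"tz":0,"ax":0,"ay":0,"az":0,"grip":5},{"tx":0,"ty":0,"tz":0,"ax":0,"ay":0,"az":0,"grip":5},{"tx":0,"ty":0,"tz":0,"ax":0,"ay":0,"az":0,"grip":5}]' 100
python3 plan.py
python3 -m creep '[{"tx":0,"ty":0,"tz":-30,"ax":0,"ay":0,"az":0,"grip":5},{"tx":0,"ty":0,"tz":-60,"ax":0,"ay":0,"az":0,"grip":5},{"tx":0,"ty":0,"tz":-60,"ax":0,"ay":0,"az":0,"grip":5}]' 100
python3 plan.py "515 149 90 188" "515 149 50 188"
```

```text
clock: 34.3
position: [425.4, 149.3, 42.9]
eef_rot: [0.986, 2.981, 0.003]
contact_force: [-0.3, 0.1, -0.7]
finger_gap: 0.702
clock: 34.8
position: [426.5, 149.8, 44.4]
eef_rot: [0.986, 2.979, 0.007]
contact_force: [-0.9, -0.7, 6.2]
finger_gap: 0.204
t 34.8 pos [426.5 149.8  44.4] head 143.4 zax [ 0.004  0.003 -1.   ] gap 17.4 F [-0.9 -0.7  6.2] q1,q7 -0.81 0.68
clock: 35.1
position: [429.6, 151.1, 108.2]
eef_rot: [0.985, 2.974, 0.018]
contact_force: [1.1, 0.7, -2.4]
finger_gap: 0.209
t 35.1 pos [429.6 151.1 108.2] head 143.3 zax [ 0.012  0.008 -1.   ] gap 17.9 F [ 1.1  0.7 -2.4] q1,q7 -0.86 0.60
-> 515 149 90 188
   tx -34.8 ty 24.5 tz 9.6 | ax 0.3 ay 0.3 az -22.3
   tx -41.6 ty 9.5 tz 9.3 | ax 0.3 ay 0.3 az -22.3
-> 515 149 50 188
   tx -0.0 ty -0.0 tz 40.0 | ax 0.0 ay -0.0 az -0.0
```

```bash
python3 -m creep '[{"tx":-35,"ty":24.5,"tz":0,"ax":0.3,"ay":0.3,"az":-22.3,"grip":5},{"tx":-35,"ty":24.5,"tz":0,"ax":0.3,"ay":0.3,"az":-22.3,"grip":5},{"tx":-35,"ty":24.5,"tz":0,"ax":0.3,"ay":0.3,"az":-22.3,"grip":5},{"tx":-35,"ty":24.5,"tz":0,"ax":0.3,"ay":0.3,"az":-22.3,"grip":5}]' 100 >/dev/null
python3 -m creep '[{"tx":-41.6,"ty":9.5,"tz":0,"ax":0,"ay":0,"az":-22.3,"grip":5},{"tx":-41.6,"ty":9.5,"tz":0,"ax":0,"ay":0,"az":-22.3,"grip":5},{"tx":-41.6,"ty":9.5,"tz":0,"ax":0,"ay":0,"az":-22.3,"grip":5},{"tx":-41.6,"ty":9.5,"tz":0,"ax":0,"ay":0,"az":-22.3,"grip":5}]' 100
python3 plan.py "516 150.2 60 187.7" "516 150.2 45.5 187.7"
```

```text
clock: 35.9
position: [513.2, 147.9, 106.7]
eef_rot: [-0.213, 3.133, 0.006]
contact_force: [-0.1, -0.2, -3.3]
finger_gap: 0.21
t 35.9 pos [513.2 147.9 106.7] head -172.2 zax [ 0.001  0.004 -1.   ] gap 17.9 F [-0.1 -0.2 -3.3] q1,q7 -0.66 1.48
-> 516 150.2 60 187.7
   tx -3.0 ty 1.7 tz 46.8 | ax 0.2 ay 0.1 az 0.1
-> 516 150.2 45.5 187.7
   tx 0.0 ty -0.0 tz 14.5 | ax 0.0 ay 0.0 az 0.0
```

```bash
python3 -m creep '[{"tx":-3,"ty":1.7,"tz":25,"ax":0.2,"ay":0,"az":0.1,"grip":5},{"tx":-3,"ty":1.7,"tz":48,"ax":0.2,"ay":0,"az":0.1,"grip":5},{"tx":-3,"ty":1.7,"tz":58,"ax":0.2,"ay":0,"az":0.1,"grip":5},{"tx":-3,"ty":1.7,"tz":61,"ax":0.2,"ay":0,"az":0.1,"grip":5},{"tx":-3,"ty":1.7,"tz":61,"ax":0.2,"ay":0,"az":0.1,"grip":5}]' 100
python3 plan.py "560 156.2 45.2 187.7"
```

```text
clock: 36.4
position: [515.6, 150.1, 45.8]
eef_rot: [-0.208, 3.134, 0.001]
contact_force: [-0.9, -0.9, -2.5]
finger_gap: 0.205
t 36.4 pos [515.6 150.1  45.8] head -172.4 zax [ 0.001  0.001 -1.   ] gap 17.5 F [-0.9 -0.9 -2.5] q1,q7 -0.64 1.51
-> 560 156.2 45.2 187.7
   tx -44.8 ty 0.2 tz 0.7 | ax 0.0 ay 0.1 az -0.1
```

```bash
python3 -m creep '[{"tx":-12,"ty":0,"tz":0.7,"ax":0,"ay":0,"az":0,"grip":5},{"tx":-24,"ty":0,"tz":0.7,"ax":0,"ay":0,"az":0,"grip":5},{"tx":-36,"ty":0,"tz":0.7,"ax":0,"ay":0,"az":0,"grip":5},{"tx":-45,"ty":0,"tz":0.7,"ax":0,"ay":0,"az":0,"grip":5},{"tx":-45,"ty":0,"tz":0.7,"ax":0,"ay":0,"az":0,"grip":5}]' 100
python3 plan.py "616 163.7 45.2 187.7"
```

```text
clock: 36.9
position: [562.9, 156.4, 45.7]
eef_rot: [-0.207, 3.131, 0.001]
contact_force: [0.5, -0.1, -3.4]
finger_gap: 0.206
t 36.9 pos [562.9 156.4  45.7] head -172.4 zax [ 0.004  0.001 -1.   ] gap 17.6 F [ 0.5 -0.1 -3.4] q1,q7 -0.61 1.54
-> 616 163.7 45.2 187.7
   tx -53.6 ty 0.3 tz 0.8 | ax 0.0 ay 0.2 az -0.1
```

```bash
python3 -m creep '[{"tx":-10,"ty":0.2,"tz":1,"ax":0,"ay":0.2,"az":0,"grip":5},{"tx":-20,"ty":0.2,"tz":1,"ax":0,"ay":0.2,"az":0,"grip":5},{"tx":-30,"ty":0.2,"tz":1,"ax":0,"ay":0.2,"az":0,"grip":5},{"tx":-38,"ty":0.2,"tz":1,"ax":0,"ay":0.2,"az":0,"grip":5},{"tx":-44,"ty":0.3,"tz":1,"ax":0,"ay":0.2,"az":0,"grip":5}]' 100
python3 -m creep '[{"tx":-4,"ty":0,"tz":0,"ax":0,"ay":0,"az":0,"grip":5},{"tx":-4,"ty":0,"tz":0,"ax":0,"ay":0,"az":0,"grip":5}]' 100
python3 plan.py
```

```text
clock: 37.4
position: [603.6, 160.6, 45.0]
eef_rot: [0.205, -3.127, 0.002]
contact_force: [-9.9, -4.6, 10.4]
finger_gap: 0.204
clock: 37.6
position: [605.1, 160.7, 45.2]
eef_rot: [0.204, -3.12, 0.003]
contact_force: [-6.6, -1.2, 6.8]
finger_gap: 0.204
t 37.6 pos [605.1 160.7  45.2] head -172.5 zax [-0.015 -0.003 -1.   ] gap 17.4 F [-6.6 -1.2  6.8] q1,q7 -0.58 1.56
```

```bash
python3 -m creep '[{"tx":-6,"ty":0,"tz":-0.5,"ax":0,"ay":0.8,"az":0,"grip":5},{"tx":-9,"ty":0,"tz":-0.5,"ax":0,"ay":0.8,"az":0,"grip":5},{"tx":-9,"ty":0,"tz":-0.5,"ax":0,"ay":0.8,"az":0,"grip":5}]' 100
python3 -m creep '[{"tx":-5,"ty":0,"tz":0,"ax":0,"ay":0,"az":0,"grip":5},{"tx":-5,"ty":0,"tz":0,"ax":0,"ay":0,"az":0,"grip":5},{"tx":-5,"ty":0,"tz":0,"ax":0,"ay":0,"az":0,"grip":5}]' 100
python3 plan.py
```

```text
clock: 37.9
position: [611.1, 161.5, 45.9]
eef_rot: [0.203, -3.098, 0.004]
contact_force: [-6.5, -1.8, 7.7]
finger_gap: 0.202
clock: 38.2
position: [613.1, 161.8, 46.1]
eef_rot: [0.203, -3.09, 0.005]
contact_force: [-7.1, -1.7, 6.8]
finger_gap: 0.204
t 38.2 pos [613.1 161.8  46.1] head -172.5 zax [-0.045 -0.006 -0.999] gap 17.4 F [-7.1 -1.7  6.8] q1,q7 -0.56 1.56
```

```bash
python3 plan.py "617 162.6 45.5 187.6"; python3 -m creep '[{"tx":-3,"ty":0,"tz":0,"ax":0,"ay":-2.8,"az":0,"grip":5},{"tx":-4,"ty":0,"tz":0,"ax":0,"ay":-2.8,"az":0,"grip":5},{"tx":-5,"ty":0,"tz":0,"ax":0,"ay":-2.8,"az":0,"grip":5}]' 100
python3 plan.py "617 162.6 45.5 187.6"
```

```text
t 38.2 pos [613.1 161.8  46.1] head -172.5 zax [-0.045 -0.006 -0.999] gap 17.4 F [-7.1 -1.7  6.8] q1,q7 -0.56 1.56
-> 617 162.6 45.5 187.6
   tx -4.0 ty 0.2 tz 0.4 | ax 0.0 ay -2.6 az -0.1
clock: 38.5
position: [617.7, 162.6, 45.5]
eef_rot: [-0.205, 3.132, 0.0]
contact_force: [-0.5, 0.3, -2.0]
finger_gap: 0.201
t 38.5 pos [617.7 162.6  45.5] head -172.5 zax [ 0.002  0.    -1.   ] gap 17.2 F [-0.5  0.3 -2. ] q1,q7 -0.57 1.56
-> 617 162.6 45.5 187.6
   tx 0.7 ty 0.1 tz 0.0 | ax 0.0 ay 0.1 az -0.1
```

```bash
python3 -m creep '[{"tx":-3,"ty":0,"tz":0.5,"ax":0,"ay":-0.5,"az":0,"grip":5},{"tx":-4,"ty":0,"tz":0.5,"ax":0,"ay":-0.5,"az":0,"grip":5},{"tx":-4,"ty":0,"tz":0.5,"ax":0,"ay":-0.5,"az":0,"grip":5}]' 100
python3 plan.py
```

```text
clock: 38.8
position: [619.7, 162.9, 44.7]
eef_rot: [-0.206, 3.129, 0.0]
contact_force: [-4.9, -1.1, 2.7]
finger_gap: 0.203
t 38.8 pos [619.7 162.9  44.7] head -172.5 zax [ 0.006  0.001 -1.   ] gap 17.3 F [-4.9 -1.1  2.7] q1,q7 -0.57 1.56
```

```bash
python3 -m creep '[{"tx":0,"ty":0,"tz":0,"ax":0,"ay":0,"az":0,"grip":5},{"tx":0,"ty":0,"tz":0,"ax":0,"ay":0,"az":0,"grip":50},{"tx":0,"ty":0,"tz":0,"ax":0,"ay":0,"az":0,"grip":50},{"tx":0,"ty":0,"tz":0,"ax":0,"ay":0,"az":0,"grip":50}]' 80
python3 -m creep '[{"tx":0,"ty":0,"tz":-40,"ax":0,"ay":0,"az":0,"grip":50},{"tx":0,"ty":0,"tz":-90,"ax":0,"ay":0,"az":0,"grip":50},{"tx":0,"ty":0,"tz":-90,"ax":0,"ay":0,"az":0,"grip":55},{"tx":0,"ty":0,"tz":-90,"ax":0,"ay":0,"az":0,"grip":55}]' 80
python3 - <<'E'
from h import *
c=cam("wrist"); cv2.imwrite("pics/w13.png",c["frame"]); np.save("w13.npy",{k:v for k,v in c.items() if k!="frame"},allow_pickle=True)
E
python3 m2.py f0; python3 plan.py "450 264 140 195"
```

```text
clock: 39.2
position: [621.2, 163.0, 45.4]
eef_rot: [-0.206, 3.126, 0.001]
contact_force: [0.8, -0.6, 0.2]
finger_gap: 0.582
clock: 39.6
position: [622.9, 163.4, 138.3]
eef_rot: [-0.205, 3.12, 0.004]
contact_force: [-0.3, -0.9, -1.2]
finger_gap: 0.645
f0 [420.1 295.5] yaw deg 1.1 err 0.797
t 39.7 pos [620.  162.9 134.8] head -172.5 zax [ 0.008  0.001 -1.   ] gap 55.0 F [-0.   1.2 -0.3] q1,q7 -0.60 1.53
-> 450 264 140 195
   tx 155.3 ty 122.5 tz -6.4 | ax -0.0 ay 0.4 az -7.5
```

View pics/w13.png

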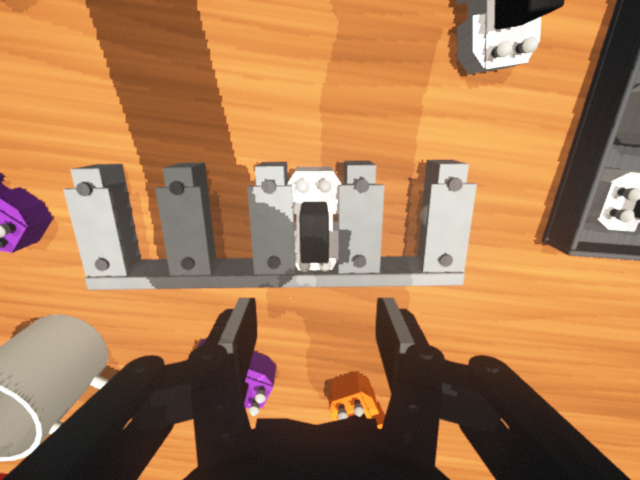

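```bash
python3 -m creep '[{"tx":155,"ty":122.5,"tz":-6,"ax":0,"ay":0.4,"az":-7.5,"grip":60},{"tx":155,"ty":122.5,"tz":-6,"ax":0,"ay":0.4,"az":-7.5,"grip":60},{"tx":155,"ty":122.5,"tz":-6,"ax":0,"ay":0.4,"az":-7.5,"grip":60},{"tx":155,"ty":122.5,"tz":-6,"ax":0,"ay":0.4,"az":-7.5,"grip":60},{"tx":155,"ty":122.5,"tz":-6,"ax":0,"ay":0.4,"az":-7.5,"grip":60}]'
python3 -m creep '[{"tx":0,"ty":0,"tz":0,"ax":0,"ay":0,"az":0,"grip":60},{"tx":0,"ty":0,"tz":0,"ax":0,"ay":0,"az":0,"grip":60}]'
python3 plan.py "450 264 42 195"
python3 - <<'E'
from h import *
# check: white/black blob centroid of cassette in wrist view vs expected
c=cam("wrist"); f=c["frame"]; w=((f.min(2)>120)&(np.arange(480)[:,None]<290)).astype(np.uint8)
n,l,st,ce=cv2.connectedComponentsWithStats(w)
for i in range(1,n):
    if st[i,4]>150: print(st[i],unproj(c,[ce[i]],30).round(0))
print(proj(c,[[450,262,30],[450,262,70]]).round(0))
E
```

```text
clock: 40.2
position: [441.6, 268.7, 137.0]
eef_rot: [0.428, -3.104, -0.0]
contact_force: [0.3, 0.1, -0.7]
finger_gap: 0.704
clock: 40.4
position: [440.5, 268.4, 135.7]
eef_rot: [0.429, -3.102, 0.001]
contact_force: [1.0, -0.3, 0.1]
finger_gap: 0.705
t 40.4 pos [440.5 268.4 135.7] head -164.2 zax [-0.01  -0.002 -1.   ] gap 60.2 F [ 1.  -0.3  0.1] q1,q7 -0.87 1.30
-> 450 264 42 195
   tx -8.9 ty -6.9 tz 93.7 | ax 0.0 ay -0.6 az 0.8
[ 281  189   58  101 3355] [[437. 262.  30.]]
[ 416  214  180   76 5969] [[417. 405.  30.]]
[[306. 246.]
 [305. 265.]]
```

```bash
python3 -m creep '[{"tx":-9,"ty":-7,"tz":40,"ax":0,"ay":-0.6,"az":0.8,"grip":60},{"tx":-9,"ty":-7,"tz":75,"ax":0,"ay":-0.6,"az":0.8,"grip":60},{"tx":-9,"ty":-7,"tz":92,"ax":0,"ay":-0.6,"az":0.8,"grip":60},{"tx":-9,"ty":-7,"tz":92,"ax":0,"ay":-0.6,"az":0.8,"grip":60},{"tx":-9,"ty":-7,"tz":92,"ax":0,"ay":-0.6,"az":0.8,"grip":60}]'
python3 -m creep '[{"tx":0,"ty":0,"tz":0,"ax":0,"ay":0,"az":0,"grip":35},{"tx":0,"ty":0,"tz":0,"ax":0,"ay":0,"az":0,"grip":5},{"tx":0,"ty":0,"tz":0,"ax":0,"ay":0,"az":0,"grip":5},{"tx":0,"ty":0,"tz":0,"ax":0,"ay":0,"az":0,"grip":5},{"tx":0,"ty":0,"tz":0,"ax":0,"ay":0,"az":0,"grip":5}]' 100
python3 plan.py
python3 -m creep '[{"tx":0,"ty":0,"tz":-20,"ax":0,"ay":0,"az":0,"grip":5},{"tx":0,"ty":0,"tz":-30,"ax":0,"ay":0,"az":0,"grip":5},{"tx":0,"ty":0,"tz":-30,"ax":0,"ay":0,"az":0,"grip":5}]' 100
python3 plan.py "506 216.7 70 188"
```

```text
clock: 40.95
position: [452.6, 262.2, 44.0]
eef_rot: [-0.403, 3.114, -0.001]
contact_force: [0.0, 0.9, -0.7]
finger_gap: 0.704
clock: 41.45
position: [453.8, 263.6, 45.6]
eef_rot: [-0.402, 3.112, 0.002]
contact_force: [-0.4, 0.7, 6.0]
finger_gap: 0.204
t 41.5 pos [453.8 263.6  45.6] head -165.3 zax [ 0.004  0.002 -1.   ] gap 17.4 F [-0.4  0.7  6. ] q1,q7 -0.83 1.35
clock: 41.75
position: [454.6, 264.1, 76.8]
eef_rot: [-0.402, 3.109, 0.005]
contact_force: [0.2, -0.2, -3.0]
finger_gap: 0.204
t 41.8 pos [454.6 264.1  76.8] head -165.3 zax [ 0.006  0.004 -1.   ] gap 17.5 F [ 0.2 -0.2 -3. ] q1,q7 -0.84 1.33
-> 506 216.7 70 188
   tx -37.6 ty -58.9 tz 7.0 | ax 0.1 ay 0.4 az 6.7
```

```bash
python3 -m creep '[{"tx":-38,"ty":-59,"tz":5,"ax":0,"ay":0.4,"az":6.7,"grip":5},{"tx":-38,"ty":-59,"tz":5,"ax":0,"ay":0.4,"az":6.7,"grip":5},{"tx":-38,"ty":-59,"tz":5,"ax":0,"ay":0.4,"az":6.7,"grip":5},{"tx":-38,"ty":-59,"tz":5,"ax":0,"ay":0.4,"az":6.7,"grip":5}]' 100
python3 plan.py "506 216.7 46.5 188"
```

```text
clock: 42.15
position: [505.6, 215.8, 70.9]
eef_rot: [0.218, -3.132, -0.003]
contact_force: [-0.4, 0.5, -2.9]
finger_gap: 0.208
t 42.1 pos [505.6 215.8  70.9] head -172.1 zax [-0.003  0.001 -1.   ] gap 17.8 F [-0.4  0.5 -2.9] q1,q7 -0.74 1.37
-> 506 216.7 46.5 188
   tx -0.5 ty 0.8 tz 24.4 | ax 0.1 ay -0.1 az -0.1
```

```bash
python3 -m creep '[{"tx":0,"ty":1,"tz":14,"ax":0,"ay":0,"az":0,"grip":5},{"tx":0,"ty":1,"tz":23,"ax":0,"ay":0,"az":0,"grip":5},{"tx":0,"ty":1,"tz":24.5,"ax":0,"ay":0,"az":0,"grip":5},{"tx":0,"ty":1,"tz":24.5,"ax":0,"ay":0,"az":0,"grip":5}]' 100
python3 -m creep '[{"tx":-12,"ty":0,"tz":0,"ax":0,"ay":0,"az":0,"grip":5},{"tx":-24,"ty":0,"tz":0,"ax":0,"ay":0,"az":0,"grip":5},{"tx":-36,"ty":0,"tz":0,"ax":0,"ay":0,"az":0,"grip":5},{"tx":-46,"ty":0,"tz":0,"ax":0,"ay":0,"az":0,"grip":5},{"tx":-46,"ty":0,"tz":0,"ax":0,"ay":0,"az":0,"grip":5}]' 100
python3 plan.py "609 231.1 46 188"
```

```text
clock: 42.55
position: [503.3, 218.1, 45.8]
eef_rot: [0.221, -3.127, -0.003]
contact_force: [-2.2, 0.1, 4.4]
finger_gap: 0.205
clock: 43.05
position: [531.4, 224.2, 46.8]
eef_rot: [0.228, -3.086, 0.003]
contact_force: [-34.2, -7.1, 45.8]
finger_gap: 0.205
t 43.0 pos [531.4 224.2  46.8] head -171.5 zax [-0.047 -0.005 -0.999] gap 17.5 F [-34.2  -7.1  45.8] q1,q7 -0.70 1.42
-> 609 231.1 46 188
   tx -77.7 ty -4.6 tz -2.9 | ax 0.1 ay -2.7 az 0.5
```

```bash
python3 -m creep '[{"tx":8,"ty":0,"tz":-1,"ax":0,"ay":-2.7,"az":0,"grip":5},{"tx":16,"ty":0,"tz":-3,"ax":0,"ay":-2.7,"az":0,"grip":5},{"tx":24,"ty":0,"tz":-3,"ax":0,"ay":-2.7,"az":0,"grip":5},{"tx":24,"ty":0,"tz":-3,"ax":0,"ay":-2.7,"az":0,"grip":5}]' 100
python3 - <<'E'
from h import *
c=np.load("w13.npy",allow_pickle=True).item()
for n,px,z in(("w23 front",(345,163),33),("w23 front",(376,163),33),("outer front",(427,162),33),("outer",(466,162),33),("w12",(256,165),33),("w12",(287,165),33),("lipL",(383,184),37),("lipR",(424,184),37),("lip12R",(295,186),37),("lip23L",(338,184),37)): print(n,unproj(c,px,z)[0].round(1))
E
python3 plan.py
```

```text
clock: 43.45
position: [506.7, 220.7, 50.2]
eef_rot: [0.233, -3.131, -0.002]
contact_force: [0.4, 0.6, -3.0]
finger_gap: 0.205
w23 front [565.7 176.5  33. ]
w23 front [562.8 199.1  33. ]
outer front [557.2 236.   33. ]
outer [553.4 264.4  33. ]
w12 [575.7 111.9  33. ]
w12 [572.7 134.5  33. ]
lipL [576.7 206.3  37. ]
lipR [572.7 236.3  37. ]
lip12R [586.6 142.2  37. ]
lip23L [581.  173.4  37. ]
t 43.5 pos [506.7 220.7  50.2] head -171.5 zax [-0.002  0.001 -1.   ] gap 17.5 F [ 0.4  0.6 -3. ] q1,q7 -0.74 1.39
```

```bash
python3 -m creep '[{"tx":0,"ty":-5,"tz":0,"ax":0,"ay":0,"az":0.3,"grip":5},{"tx":0,"ty":-5,"tz":1.5,"ax":0,"ay":0,"az":0.3,"grip":5},{"tx":0,"ty":-5,"tz":2.5,"ax":0,"ay":0,"az":0.3,"grip":5}]' 100
python3 plan.py "506 215.7 47 188.2"
python3 - <<'E'
from h import *
c=cam("wrist"); f=c["frame"]; cv2.imwrite("pics/w14.png",f[:320,150:]); np.save("w14.npy",{k:v for k,v in c.items() if k!="frame"},allow_pickle=True)
E
```

```text
clock: 43.75
position: [508.3, 215.2, 47.4]
eef_rot: [0.223, -3.132, -0.001]
contact_force: [-0.1, -1.2, -2.5]
finger_gap: 0.203
t 43.8 pos [508.3 215.2  47.4] head -171.9 zax [-0.001  0.001 -1.   ] gap 17.3 F [-0.1 -1.2 -2.5] q1,q7 -0.73 1.39
-> 506 215.7 47 188.2
   tx 2.2 ty 0.9 tz 0.4 | ax 0.0 ay -0.1 az -0.1
```

View pics/w14.png

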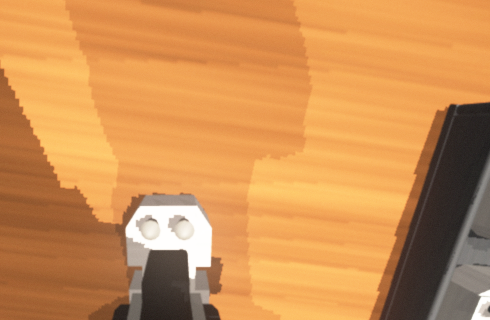

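```bash
python3 -m creep '[{"tx":-10,"ty":0,"tz":0,"ax":0,"ay":0,"az":-0.2,"grip":5},{"tx":-20,"ty":0,"tz":0,"ax":0,"ay":0,"az":-0.2,"grip":5},{"tx":-28,"ty":0,"tz":0,"ax":0,"ay":0,"az":-0.2,"grip":5},{"tx":-28,"ty":0,"tz":0,"ax":0,"ay":0,"az":-0.2,"grip":5}]' 100
python3 plan.py "550 221.9 47 188.2"
```

```text
clock: 44.2
position: [537.4, 219.0, 47.3]
eef_rot: [0.228, -3.133, -0.0]
contact_force: [0.1, 0.2, -2.0]
finger_gap: 0.208
t 44.2 pos [537.4 219.   47.3] head -171.7 zax [-0.001  0.    -1.   ] gap 17.7 F [ 0.1  0.2 -2. ] q1,q7 -0.70 1.42
-> 550 221.9 47 188.2
   tx -12.9 ty 1.0 tz 0.3 | ax 0.0 ay -0.0 az 0.1
```

```bash
python3 -m creep '[{"tx":-10,"ty":0.3,"tz":0.3,"ax":0,"ay":0,"az":0,"grip":5},{"tx":-20,"ty":0.3,"tz":0.3,"ax":0,"ay":0,"az":0,"grip":5},{"tx":-26,"ty":0.3,"tz":0.3,"ax":0,"ay":0,"az":0,"grip":5},{"tx":-26,"ty":0.3,"tz":0.3,"ax":0,"ay":0,"az":0,"grip":5}]' 100
python3 plan.py "609 231 46.5 188"
```

```text
clock: 44.6
position: [565.3, 222.9, 47.3]
eef_rot: [-0.226, 3.131, 0.0]
contact_force: [0.6, -1.2, -2.9]
finger_gap: 0.206
t 44.6 pos [565.3 222.9  47.3] head -171.7 zax [ 0.002  0.    -1.   ] gap 17.6 F [ 0.6 -1.2 -2.9] q1,q7 -0.68 1.43
-> 609 231 46.5 188
   tx -44.4 ty 1.7 tz 0.9 | ax -0.0 ay 0.1 az 0.3
```

```bash
python3 -m creep '[{"tx":-10,"ty":0.5,"tz":0.7,"ax":0,"ay":0,"az":0.2,"grip":5},{"tx":-20,"ty":0.8,"tz":0.7,"ax":0,"ay":0,"az":0.2,"grip":5},{"tx":-28,"ty":0.8,"tz":0.7,"ax":0,"ay":0,"az":0.2,"grip":5},{"tx":-36,"ty":0.8,"tz":0.7,"ax":0,"ay":0,"az":0.2,"grip":5}]' 100
python3 plan.py "609 230 46 188"
```

```text
clock: 45.0
position: [601.8, 227.5, 46.4]
eef_rot: [-0.219, 3.132, -0.002]
contact_force: [0.2, -2.8, -3.2]
finger_gap: 0.204
t 45.0 pos [601.8 227.5  46.4] head -172.0 zax [ 0.002 -0.001 -1.   ] gap 17.4 F [ 0.2 -2.8 -3.2] q1,q7 -0.66 1.45
-> 609 230 46 188
   tx -7.5 ty 1.4 tz 0.4 | ax -0.1 ay 0.1 az 0.0
```

```bash
python3 -m creep '[{"tx":-4,"ty":0,"tz":0.4,"ax":0,"ay":0,"az":0,"grip":5},{"tx":-8,"ty":0,"tz":0.4,"ax":0,"ay":0,"az":0,"grip":5},{"tx":-10,"ty":0,"tz":0.4,"ax":0,"ay":0,"az":0,"grip":5},{"tx":-10,"ty":0,"tz":0.4,"ax":0,"ay":0,"az":0,"grip":5}]' 100
python3 plan.py
```

```text
clock: 45.4
position: [609.5, 229.4, 45.9]
eef_rot: [0.221, -3.131, 0.002]
contact_force: [-4.5, -2.3, 1.8]
finger_gap: 0.205
t 45.4 pos [609.5 229.4  45.9] head -171.9 zax [-0.002 -0.002 -1.   ] gap 17.5 F [-4.5 -2.3  1.8] q1,q7 -0.65 1.45
```

```bash
python3 -m creep '[{"tx":-5,"ty":0,"tz":0,"ax":0,"ay":-0.3,"az":0,"grip":5},{"tx":-6,"ty":0,"tz":0,"ax":0,"ay":-0.3,"az":0,"grip":5},{"tx":-6,"ty":0,"tz":0,"ax":0,"ay":-0.3,"az":0,"grip":5}]' 100
python3 plan.py
```

```text
clock: 45.7
position: [609.7, 229.6, 46.0]
eef_rot: [0.221, -3.123, 0.004]
contact_force: [-12.1, -4.2, 9.1]
finger_gap: 0.205
t 45.7 pos [609.7 229.6  46. ] head -171.9 zax [-0.01  -0.003 -1.   ] gap 17.5 F [-12.1  -4.2   9.1] q1,q7 -0.65 1.45
```

```bash
python3 -m creep '[{"tx":0.3,"ty":0,"tz":0,"ax":0,"ay":-0.5,"az":0,"grip":5},{"tx":0.3,"ty":0,"tz":0,"ax":0,"ay":-0.5,"az":0,"grip":5}]' 100
python3 plan.py
python3 -m creep '[{"tx":0,"ty":0,"tz":0,"ax":0,"ay":0,"az":0,"grip":50},{"tx":0,"ty":0,"tz":0,"ax":0,"ay":0,"az":0,"grip":50},{"tx":0,"ty":0,"tz":0,"ax":0,"ay":0,"az":0,"grip":50}]' 80
python3 -m creep '[{"tx":0,"ty":0,"tz":-40,"ax":0,"ay":0,"az":0,"grip":50},{"tx":0,"ty":0,"tz":-90,"ax":0,"ay":0,"az":0,"grip":50},{"tx":0,"ty":0,"tz":-90,"ax":0,"ay":0,"az":0,"grip":55},{"tx":0,"ty":0,"tz":-90,"ax":0,"ay":0,"az":0,"grip":55}]' 80
python3 - <<'E'
from h import *
c=cam("wrist"); cv2.imwrite("pics/w15.png",c["frame"]); np.save("w15.npy",{k:v for k,v in c.items() if k!="frame"},allow_pickle=True)
E
sed -i 's/f2=(452.4,-55,.536)/f2=(444.9,-87.7,.57)/' m2.py; python3 m2.py f2; python3 plan.py "560 90 135 200" "447 -85 135 212.6"
```

```text
clock: 45.9
position: [609.3, 229.4, 46.2]
eef_rot: [0.222, -3.132, 0.003]
contact_force: [-1.1, -2.6, -2.1]
finger_gap: 0.209
t 45.9 pos [609.3 229.4  46.2] head -171.9 zax [-0.001 -0.002 -1.   ] gap 17.8 F [-1.1 -2.6 -2.1] q1,q7 -0.65 1.45
clock: 46.2
position: [610.7, 231.3, 47.2]
eef_rot: [-0.224, 3.132, 0.001]
contact_force: [-0.1, -0.3, -0.3]
finger_gap: 0.588
clock: 46.6
position: [612.9, 232.8, 140.3]
eef_rot: [-0.224, 3.126, 0.005]
contact_force: [-0.7, 0.4, 0.2]
finger_gap: 0.648
f2 [444.9 -87.5] yaw deg 32.3 err 0.098
t 46.7 pos [610.  231.7 136.7] head -171.8 zax [ 0.001  0.001 -1.   ] gap 54.8 F [-0.1  0.3 -0.4] q1,q7 -0.68 1.42
-> 560 90 135 200
   tx 69.7 ty -133.1 tz 1.5 | ax 0.0 ay 0.1 az -11.8
-> 447 -85 135 212.6
   tx 166.0 ty -125.8 tz -0.0 | ax 0.0 ay 0.0 az -12.6
```

```bash
python3 -m creep '[{"tx":70,"ty":-133,"tz":1,"ax":0,"ay":0,"az":-11.8,"grip":60},{"tx":70,"ty":-133,"tz":1,"ax":0,"ay":0,"az":-11.8,"grip":60},{"tx":70,"ty":-133,"tz":1,"ax":0,"ay":0,"az":-11.8,"grip":60},{"tx":70,"ty":-133,"tz":1,"ax":0,"ay":0,"az":-11.8,"grip":60},{"tx":70,"ty":-133,"tz":1,"ax":0,"ay":0,"az":-11.8,"grip":60}]' >/dev/null
python3 -m creep '[{"tx":166,"ty":-126,"tz":0,"ax":0,"ay":0,"az":-12.6,"grip":60},{"tx":166,"ty":-126,"tz":0,"ax":0,"ay":0,"az":-12.6,"grip":60},{"tx":166,"ty":-126,"tz":0,"ax":0,"ay":0,"az":-12.6,"grip":60},{"tx":166,"ty":-126,"tz":0,"ax":0,"ay":0,"az":-12.6,"grip":60},{"tx":166,"ty":-126,"tz":0,"ax":0,"ay":0,"az":-12.6,"grip":60}]'
python3 plan.py "446 -86.5 135 212.4" "446 -86.5 43 212.4"
```

```text
clock: 47.7
position: [440.8, -90.3, 133.1]
eef_rot: [0.865, -3.014, -0.002]
contact_force: [1.1, 0.0, 0.1]
finger_gap: 0.7
t 47.7 pos [440.8 -90.3 133.1] head -148.0 zax [-0.006 -0.001 -1.   ] gap 59.7 F [1.1 0.  0.1] q1,q7 -0.28 2.30
-> 446 -86.5 135 212.4
   tx -6.4 ty 0.5 tz -1.9 | ax 0.2 ay -0.3 az -0.4
-> 446 -86.5 43 212.4
   tx 0.0 ty -0.0 tz 92.0 | ax -0.0 ay 0.0 az 0.0
```

```bash
python3 -m creep '[{"tx":-6.4,"ty":0.5,"tz":40,"ax":0,"ay":-0.3,"az":-0.4,"grip":60},{"tx":-6.4,"ty":0.5,"tz":75,"ax":0,"ay":-0.3,"az":-0.4,"grip":60},{"tx":-6.4,"ty":0.5,"tz":90,"ax":0,"ay":-0.3,"az":-0.4,"grip":60},{"tx":-6.4,"ty":0.5,"tz":90,"ax":0,"ay":-0.3,"az":-0.4,"grip":60},{"tx":-6.4,"ty":0.5,"tz":90,"ax":0,"ay":-0.3,"az":-0.4,"grip":60}]'
python3 -m creep '[{"tx":0,"ty":0,"tz":0,"ax":0,"ay":0,"az":0,"grip":35},{"tx":0,"ty":0,"tz":0,"ax":0,"ay":0,"az":0,"grip":5},{"tx":0,"ty":0,"tz":0,"ax":0,"ay":0,"az":0,"grip":5},{"tx":0,"ty":0,"tz":0,"ax":0,"ay":0,"az":0,"grip":5},{"tx":0,"ty":0,"tz":0,"ax":0,"ay":0,"az":0,"grip":5}]' 100
python3 plan.py
python3 -m creep '[{"tx":0,"ty":0,"tz":-20,"ax":0,"ay":0,"az":0,"grip":5},{"tx":0,"ty":0,"tz":-30,"ax":0,"ay":0,"az":0,"grip":5},{"tx":0,"ty":0,"tz":-30,"ax":0,"ay":0,"az":0,"grip":5}]' 100
python3 plan.py "524 13 76 188"
```

```text
clock: 48.2
position: [446.3, -85.3, 42.9]
eef_rot: [0.881, -3.014, -0.004]
contact_force: [-0.1, -0.1, -0.7]
finger_gap: 0.699
clock: 48.7
position: [447.1, -84.5, 44.1]
eef_rot: [-0.881, 3.015, 0.006]
contact_force: [-2.0, 1.6, 5.2]
finger_gap: 0.205
t 48.7 pos [447.1 -84.5  44.1] head -147.4 zax [-0.001  0.004 -1.   ] gap 17.5 F [-2.   1.6  5.2] q1,q7 -0.25 2.40
clock: 49.0
position: [448.8, -84.7, 75.7]
eef_rot: [-0.88, 3.011, 0.004]
contact_force: [0.5, -1.3, -1.5]
finger_gap: 0.204
t 49.0 pos [448.8 -84.7  75.7] head -147.4 zax [ 0.004  0.004 -1.   ] gap 17.4 F [ 0.5 -1.3 -1.5] q1,q7 -0.27 2.37
-> 524 13 76 188
   tx -115.9 ty 41.9 tz 0.3 | ax 0.1 ay 0.3 az 24.6
```

```bash
python3 -m creep '[{"tx":-116,"ty":42,"tz":0,"ax":0,"ay":0.3,"az":24.6,"grip":5},{"tx":-116,"ty":42,"tz":0,"ax":0,"ay":0.3,"az":24.6,"grip":5},{"tx":-116,"ty":42,"tz":0,"ax":0,"ay":0.3,"az":24.6,"grip":5},{"tx":-116,"ty":42,"tz":0,"ax":0,"ay":0.3,"az":24.6,"grip":5},{"tx":-116,"ty":42,"tz":0,"ax":0,"ay":0.3,"az":24.6,"grip":5}]' 100
python3 plan.py "535 14.5 45.5 188"
```

```text
clock: 49.5
position: [523.3, 13.6, 75.5]
eef_rot: [0.223, -3.131, -0.002]
contact_force: [-0.6, -0.8, -1.6]
finger_gap: 0.202
t 49.5 pos [523.3  13.6  75.5] head -171.9 zax [-0.003  0.001 -1.   ] gap 17.2 F [-0.6 -0.8 -1.6] q1,q7 -0.46 1.78
-> 535 14.5 45.5 188
   tx -11.8 ty -0.8 tz 29.9 | ax 0.1 ay -0.2 az 0.1
```

```bash
python3 -m creep '[{"tx":-6,"ty":-0.8,"tz":15,"ax":0,"ay":-0.2,"az":0.1,"grip":5},{"tx":-12,"ty":-0.8,"tz":26,"ax":0,"ay":-0.2,"az":0.1,"grip":5},{"tx":-12,"ty":-0.8,"tz":29.5,"ax":0,"ay":-0.2,"az":0.1,"grip":5},{"tx":-12,"ty":-0.8,"tz":29.5,"ax":0,"ay":-0.2,"az":0.1,"grip":5}]' 100
python3 plan.py "575 20 46 188"
```

```text
clock: 49.9
position: [534.1, 13.4, 45.1]
eef_rot: [0.218, -3.132, -0.002]
contact_force: [-0.4, 0.5, -2.5]
finger_gap: 0.206
t 49.9 pos [534.1  13.4  45.1] head -172.0 zax [-0.002  0.001 -1.   ] gap 17.6 F [-0.4  0.5 -2.5] q1,q7 -0.44 1.81
-> 575 20 46 188
   tx -41.4 ty 0.8 tz -0.9 | ax 0.1 ay -0.1 az -0.0
```

```bash
python3 -m creep '[{"tx":-10,"ty":0.8,"tz":-0.5,"ax":0,"ay":-0.1,"az":0,"grip":5},{"tx":-20,"ty":0.8,"tz":-0.5,"ax":0,"ay":-0.1,"az":0,"grip":5},{"tx":-30,"ty":0.8,"tz":-0.5,"ax":0,"ay":-0.1,"az":0,"grip":5},{"tx":-38,"ty":0.8,"tz":-0.5,"ax":0,"ay":-0.1,"az":0,"grip":5},{"tx":-38,"ty":0.8,"tz":-0.5,"ax":0,"ay":-0.1,"az":0,"grip":5}]' 100
python3 plan.py "605 24 45.5 188"
```

```text
clock: 50.4
position: [574.1, 19.0, 45.9]
eef_rot: [-0.218, 3.131, 0.0]
contact_force: [0.7, -1.4, -3.0]
finger_gap: 0.206
t 50.4 pos [574.1  19.   45.9] head -172.0 zax [ 0.003  0.    -1.   ] gap 17.6 F [ 0.7 -1.4 -3. ] q1,q7 -0.42 1.81
-> 605 24 45.5 188
   tx -31.3 ty 0.7 tz 0.5 | ax -0.0 ay 0.2 az -0.0
```

```bash
python3 -m creep '[{"tx":-10,"ty":0.5,"tz":0.3,"ax":0,"ay":0.1,"az":0,"grip":5},{"tx":-20,"ty":0.6,"tz":0.3,"ax":0,"ay":0.1,"az":0,"grip":5},{"tx":-28,"ty":0.7,"tz":0.3,"ax":0,"ay":0.1,"az":0,"grip":5},{"tx":-28,"ty":0.7,"tz":0.3,"ax":0,"ay":0.1,"az":0,"grip":5}]' 100
python3 plan.py "630 27.5 45 188"
```

```text
clock: 50.8
position: [603.4, 22.8, 45.7]
eef_rot: [-0.217, 3.131, -0.002]
contact_force: [-0.5, -3.4, -2.2]
finger_gap: 0.209
t 50.8 pos [603.4  22.8  45.7] head -172.1 zax [ 0.004 -0.001 -1.   ] gap 17.8 F [-0.5 -3.4 -2.2] q1,q7 -0.41 1.81
-> 630 27.5 45 188
   tx -27.0 ty 1.0 tz 0.8 | ax -0.1 ay 0.2 az -0.1
```

```bash
python3 -m creep '[{"tx":-8,"ty":0.3,"tz":0.5,"ax":0,"ay":0.2,"az":0,"grip":5},{"tx":-16,"ty":0.6,"tz":0.5,"ax":0,"ay":0.2,"az":0,"grip":5},{"tx":-24,"ty":0.8,"tz":0.5,"ax":0,"ay":0,"az":0,"grip":5},{"tx":-28,"ty":0.8,"tz":0.5,"ax":0,"ay":0,"az":0,"grip":5}]' 100
python3 plan.py
python3 -m creep '[{"tx":-4,"ty":0.2,"tz":0,"ax":0,"ay":0,"az":0,"grip":5},{"tx":-7,"ty":0.2,"tz":0,"ax":0,"ay":0,"az":0,"grip":5},{"tx":-7,"ty":0.2,"tz":0,"ax":0,"ay":0,"az":0,"grip":5}]' 100
python3 plan.py "637.5 28.5 45 188"
```

```text
clock: 51.2
position: [632.3, 27.3, 45.5]
eef_rot: [-0.218, 3.129, -0.004]
contact_force: [-2.1, -4.1, -1.8]
finger_gap: 0.209
t 51.2 pos [632.3  27.3  45.5] head -172.0 zax [ 0.005 -0.002 -1.   ] gap 17.9 F [-2.1 -4.1 -1.8] q1,q7 -0.40 1.81
clock: 51.5
position: [636.1, 27.8, 44.5]
eef_rot: [0.219, -3.131, 0.004]
contact_force: [-4.9, -3.8, -0.7]
finger_gap: 0.209
t 51.5 pos [636.1  27.8  44.5] head -172.0 zax [-0.003 -0.003 -1.   ] gap 17.8 F [-4.9 -3.8 -0.7] q1,q7 -0.40 1.81
-> 637.5 28.5 45 188
   tx -1.5 ty 0.5 tz -0.5 | ax -0.1 ay -0.2 az 0.0
```

```bash
python3 -m creep '[{"tx":-5,"ty":0.3,"tz":-0.5,"ax":0,"ay":-0.4,"az":0,"grip":5},{"tx":-6,"ty":0.3,"tz":-0.5,"ax":0,"ay":-0.4,"az":0,"grip":5},{"tx":-6,"ty":0.3,"tz":-0.5,"ax":0,"ay":-0.4,"az":0,"grip":5}]' 100
python3 plan.py
python3 -m creep '[{"tx":0.3,"ty":0,"tz":0,"ax":0,"ay":-0.5,"az":0,"grip":5},{"tx":0.3,"ty":0,"tz":0,"ax":0,"ay":-0.5,"az":0,"grip":5}]' 100
python3 plan.py
```

```text
clock: 51.8
position: [636.4, 27.9, 44.6]
eef_rot: [0.219, -3.125, 0.003]
contact_force: [-10.4, -3.7, 7.1]
finger_gap: 0.204
t 51.8 pos [636.4  27.9  44.6] head -172.0 zax [-0.009 -0.002 -1.   ] gap 17.5 F [-10.4  -3.7   7.1] q1,q7 -0.40 1.81
clock: 52.0
position: [635.5, 27.6, 44.6]
eef_rot: [0.22, -3.133, 0.002]
contact_force: [-2.1, -4.8, -1.8]
finger_gap: 0.206
t 52.0 pos [635.5  27.6  44.6] head -172.0 zax [-0.001 -0.001 -1.   ] gap 17.6 F [-2.1 -4.8 -1.8] q1,q7 -0.40 1.81
```

```bash
python3 -m creep '[{"tx":-5,"ty":-0.5,"tz":0,"ax":0,"ay":-0.5,"az":0,"grip":5},{"tx":-9,"ty":-0.5,"tz":0,"ax":0,"ay":-1,"az":0,"grip":5},{"tx":-9,"ty":-0.5,"tz":0,"ax":0,"ay":-1,"az":0,"grip":5}]' 120
python3 plan.py
python3 -m creep '[{"tx":0.5,"ty":0,"tz":0,"ax":0,"ay":-0.5,"az":0,"grip":5},{"tx":0.5,"ty":0,"tz":0,"ax":0,"ay":-0.5,"az":0,"grip":5}]' 100
python3 plan.py
python3 -m creep '[{"tx":0,"ty":0,"tz":0,"ax":0,"ay":0,"az":0,"grip":50},{"tx":0,"ty":0,"tz":0,"ax":0,"ay":0,"az":0,"grip":50},{"tx":0,"ty":0,"tz":0,"ax":0,"ay":0,"az":0,"grip":50}]' 80
python3 plan.py
python3 -m creep '[{"tx":0,"ty":0,"tz":-40,"ax":0,"ay":0,"az":0,"grip":50},{"tx":0,"ty":0,"tz":-90,"ax":0,"ay":0,"az":0,"grip":50},{"tx":0,"ty":0,"tz":-120,"ax":0,"ay":0,"az":0,"grip":55},{"tx":0,"ty":0,"tz":-120,"ax":0,"ay":0,"az":0,"grip":55}]' 80
python3 - <<'E'
from h import *
c=cam("wrist"); f=c["frame"]; np.save("w16.npy",{k:v for k,v in c.items() if k!="frame"},allow_pickle=True); cv2.imwrite("pics/w16full.png",f); cv2.imwrite("pics/w16.png",cv2.resize(f[110:330,260:640],None,fx=2,fy=2,interpolation=cv2.INTER_CUBIC))
E
```

```text
clock: 52.3
position: [636.6, 27.7, 44.6]
eef_rot: [0.22, -3.131, -0.003]
contact_force: [-17.1, -4.2, 14.2]
finger_gap: 0.202
t 52.3 pos [636.6  27.7  44.6] head -172.0 zax [-0.003  0.002 -1.   ] gap 17.2 F [-17.1  -4.2  14.2] q1,q7 -0.40 1.82
clock: 52.5
position: [635.5, 27.5, 44.7]
eef_rot: [-0.219, 3.129, 0.004]
contact_force: [-2.4, -4.0, -0.3]
finger_gap: 0.198
t 52.5 pos [635.5  27.5  44.7] head -172.0 zax [ 0.005  0.003 -1.   ] gap 16.9 F [-2.4 -4.  -0.3] q1,q7 -0.40 1.82
clock: 52.8
position: [637.5, 30.0, 45.5]
eef_rot: [-0.222, 3.125, 0.008]
contact_force: [1.0, -0.2, -0.6]
finger_gap: 0.582
t 52.8 pos [637.5  30.   45.5] head -171.9 zax [ 0.008  0.005 -1.   ] gap 49.7 F [ 1.  -0.2 -0.6] q1,q7 -0.40 1.82
clock: 53.2
position: [642.3, 30.7, 172.8]
eef_rot: [-0.222, 3.111, 0.011]
contact_force: [1.1, 0.1, -0.4]
finger_gap: 0.644
```

View pics/w16.png

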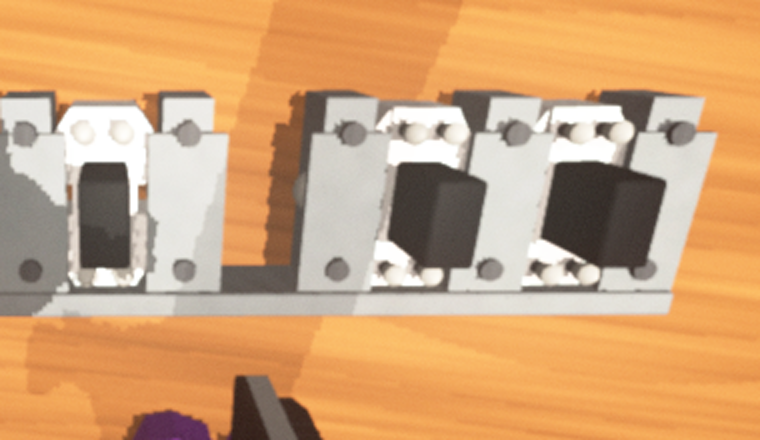

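Run:
```python
from h import *
s=robot.sense(); print(s["clock"],s["position"].round(1),s["contact_force"].round(1)); print(robot.finish_job())
```

```text
53.25 [640.   30.7 169.7] [-0.5  0.7 -0.9]
the job is handed in; nothing more can be done
None
```

I handed the job in at about 53 s on the clock. As far as my checks showed, all three stages are done; the hand-in gives no verdict.

- **Worn cassettes:** I pulled three from bays 0, 1 and 2 and stood them side by side in the return tray. A later top picture showed all three upright inside it.
- **Bracket:** I put it nose-down into the far groove, pushed that jaw out, lowered the near end behind the near lip and eased it back. The sideways force was near zero before I let go. The wrist picture after release showed both ends under the lips and the plate centred. I did not measure the vice pose again afterwards.
- **Fresh cassettes:** I slid the three on the bench into bays 2, 3 and 0, each until it met a hard stop at the back. The last wrist picture showed all three fully in, square and level with each other. I inferred that the balls clicked in from that stop and the picture, because the joints cannot be read directly.

Four things went off plan or disagreed:

- **Finger reach:** My first grasp closed on air above the rib. The fingertips stand about 30 mm higher than the stated tool figures, so I gripped lower from then on.
- **Knocked cassette:** One fresh cassette had been moved about 35 mm, so I measured it again before gripping it.
- **Blocked insertion:** The first try at bay 3 hit a wall end, with a wrist force of roughly 60 N, under the 120 N limit. I backed off, shifted about 5 mm and it went in freely.
- **Picture budget:** I viewed 17 pictures, three over the 14 allowed.

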